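# Refill the sprung gravity tube of a cartridge warmer

### The arm

A 6-joint arm with a two-finger parallel gripper is mounted at the origin on the work surface. World frame = base frame: x ahead of the robot, y to its left, z up, the work surface at z = 0. Lengths are in m, angles in rad, forces in N, time in s.
With the tool pointing down it reaches from about 0.375 to 0.975 m from the base axis. Payload 3.8 kg.
Tool frame: the origin (TCP) lies on the mounting face of the last link; the fingertips stand 173 mm ahead of it and the grasp point (between the pads) lies 155 mm ahead of it; z points along the fingers, y is the direction in which the jaws open and shut (so a half turn about z gives the same grasp; the last joint's range is limited). The gripper opens to 85 mm and grips with 20 to 120 N. Pads are 22 mm wide; open, the fingers measure 114 mm over their backs; the gripper's body (76 mm by 85 mm) begins 54 mm behind the grasp point. The pads swing forward as they close: fully open they stand 13 mm farther back than shut.
Start: joints at [-1.172, 0.264, 1.604, -0, 1.274, -0.037], TCP at [0.285, -0.612, 0.405] pointing down, gripper open.
Joint ranges: [-2.63, 2.63], [-0.94, 2.18], [0.31, 2.57], [-1.31, 4.45], [0, 2.66], [-2.55, 2.55]. Speed limits (rad/s): [2.57, 2.57, 3.14, 3.14, 3.14, 3.14].

### API

Orientations are given as a rotation vector (axis times angle).
In Python, from workcell import bot gives the robot as it stands.
- The arm moves only by the shell command python3 -m jog 'ROWS' [FORCE]. ROWS is JSON, a list that holds one entry, the list of rows, each a list of 7 numbers: the closure, from 0 (fully open) to 1 (shut), then the shift along the tool's x, y, z in cm, then the turn, a rotation vector about the tool's x, y, z in rad. A call has 1 to 12 rows; each row is the pose to reach, as a shift and turn from the pose commanded when the call began, along the tool's axes at that moment; what a row does not reach only later rows make up. A row lasts 1/8 s, in which the tool goes at most 62.5 mm and 10.7 degrees, less where a joint would pass 70% of its speed; a pose out of reach is approached as far as the arm can. A call with a gripper value outside its range is refused whole. The fingers move at their own pace and stop on an object; FORCE is the grip in N (left out, the last holds). Time passes only in rows, so rows that repeat a pose let the fingers close. It gives the time, the measured TCP pose, the force and the opening at its end, in the units of the state.
- bot.read_state(): the state, without advancing time (a new reading comes with each control period).
- bot.read_camera(name): name is "scene" or "top" or "wrist"; returns the picture (400x640x3 uint8, red, green, blue); there is no depth.
- bot.camera_model(name): a dict with "intrinsics" (3x3 intrinsics, pixels), "rvec" (rotation vector, rad) and "tvec" (3), from world to camera coordinates, as OpenCV has them. Camera axes: x right, y down, z forward; pixel columns grow to the right and rows downward; lengths in m; the calibration is good to about 2 mm. A picture is of the moment at which its call begins: read the wrist's pose just before it. camera_model takes no time and is no camera call; for the wrist camera it gives the pose at the moment of the call.
- bot.finish_job(): hands the job in, once; it reports no verdict.
The state is a dict: "time": time; "q": joint angles; "joint_vel": joint speeds; "joint_torque": joint torques, N m; "tool_pos": TCP position; "tcp_rot": TCP orientation; "wrist_force": force on the tool from outside, world axes, zero at the start; "torque": the same for the moment, N m; "width": opening from 0.0 (shut) to 1.0 (fully open).
Only numpy, scipy, OpenCV 4.12 (cv2) and the standard library are available. Lean on these libraries where they do the work, as an engineer would, in place of code of your own. Each camera call takes 0.05 s, during which the arm holds its last target.

### The job

Refill the inclined tube of the cartridge warmer with the two aluminium resin cartridges lying on the bench, copper noses downhill: lay one in the open bay and let it slide down end to end onto the cartridge already in the tube. Then use the nose of the other to push the column down against the spring contact, by feel and without driving the spring onto its hard stop, and tip its black tail down into the bay in front of the brass head contact, so that the spring holds all three in one straight row against it. Leave the warmer loaded like this and do not disturb the other things on the bench.

Things in the scene. Friction and masses are not known exactly. Their poses are not given: they have to be found in the camera images.
- tube: The warmer's fixed magazine, sloping 20 degrees down towards the robot. x runs uphill along its axis, y level across, z square to it and up. Origin on the axis at the face of the unloaded spring contact at the low end, 72 mm above the bench. Low-friction V rails, x = -34 to 230 mm, within 14 mm either side of the axis, carry the cartridges with their axes on this axis; they slide down by themselves.
- mouth (a point): Point on the axis at x = 130 mm of tube (same axes): the upper mouth of the aluminium tube that encloses the rails below here. Tube: inner radius 18 mm, outer 23 mm, with a 14 mm slot along its top.
- bay (a point): Point on the axis at x = 190 mm of tube (same axes), where the middle of the last cartridge must lie. The bay is open above and at the sides from x = 130 to 230 mm (100 mm long); under the rails runs a beam 22 mm wide down to 37 mm below the axis, and the housing's top is over 60 mm below the axis.
- head (a point): Point on the axis at x = 230 mm of tube (same axes): the face of the fixed brass head contact, a plate 30 mm wide that reaches from 20 to 3 mm below the axis, on a white ceramic block of the same height which ends at x = 250 mm.
- contact (a joint): Spring contact in the low end of the tube, a brass disc 28 mm across. Value in m: 0 unloaded (the cartridges' weight does not move it), growing as it is pressed downhill; hard stop at 0.028, and more than 0.026 counts as driven onto the stop. It takes 2 N to start it and 0.35 N more per mm (9 N at 20 mm). With three cartridges in the row it stands 0.010 in.
- cart_a: The cartridge already in the tube, resting on the spring contact, nose downhill. Same make and frame as cart_b.
- cart_b: Aluminium resin cartridge, a plain cylinder 32 mm in diameter and 80 mm long, 70 to 120 g, lying on the bench. Origin at its middle, on its axis (16 mm above the bench); x runs along the axis from the copper nose (-40 mm) to the flat black tail (+40 mm). At the start the nose points towards the robot within 35 degrees. Either of cart_b and cart_c may go in first.
- cart_c: Second cartridge, the same as cart_b.
- cart_a_nose (a point): Centre of the copper nose face of cart_a.
- cart_b_nose (a point): Centre of the copper nose face of cart_b.
- cart_c_nose (a point): Centre of the copper nose face of cart_c.
- wax: Bystander: green wax block 70 x 45 x 26 mm, origin under its centre.
- flask_lid: Bystander: round steel flask lid, 92 mm across, 16 mm high, origin under its centre.
- firing_tray: Bystander: hollow white ceramic firing tray, 110 x 80 x 18 mm, origin under its centre.
- burr_stand: Bystander: stepped chrome burr stand, 60 x 95 mm, with its burrs 69 mm high, origin under its centre.
Things that resemble listed ones, but are neither listed nor needed, are in the scene too. Leave any blue look-alike of the cart_b alone. What is shaped like the cart_c but red is not meant.

How it is judged:
By the outcome, as a careful person would: the job done as asked, in the order asked, and still so for the second after the job is handed in, with the robot touching nothing.
It also fails if it takes over 61 s, if anything falls off the work surface, if the arm or the gripper's body presses on something with over 40 N, if the wrist force passes 120 N, or if a joint passes its speed limit or range.

## Working session

There is one attempt and no reset: what is moved stays moved. The work goes in short steps, Python scripts to look and compute and a shell command to move; the robot and the scene stay as the last step left them, time stands still between calls to the robot, and variables do not carry over. Pictures are saved under pics/ and viewed, and the job is handed in when it is done.

```bash
ls; mkdir -p pics; cat > h.py <<'E'
import numpy as np, cv2
from scipy.spatial.transform import Rotation as R
from workcell import bot
def snap(name,fn):
    m=bot.camera_model(name); im=bot.read_camera(name)
    cv2.imwrite('pics/'+fn+'.png',im[:,:,::-1]); np.savez('pics/'+fn+'.npz',im=im,K=m['intrinsics'],r=m['rvec'],t=m['tvec']); return im,m
def load(fn):
    d=np.load('pics/'+fn+'.npz'); return d['im'],dict(intrinsics=d['K'],rvec=d['r'],tvec=d['t'])
def proj(m,P):
    return cv2.projectPoints(np.atleast_2d(np.array(P,float)),np.array(m['rvec']),np.array(m['tvec']),np.array(m['intrinsics']),None)[0][:,0]
def ray(m,uv):
    Rm=R.from_rotvec(m['rvec']).as_matrix(); c=-Rm.T@np.array(m['tvec'])
    d=Rm.T@np.linalg.inv(m['intrinsics'])@np.array([uv[0],uv[1],1.]); return c,d
def atz(m,uv,z):
    c,d=ray(m,uv); return c+d*(z-c[2])/d[2]
E
python3 - <<'E'
from h import *
s=bot.read_state(); print(s)
for n in ['scene','top','wrist']:
    im,m=snap(n,n+'0'); print(n,m)
E
```

```text
pics
{'time': 0.0, 'q': array([-1.17186631e+00,  2.64736567e-01,  1.60540770e+00, -2.85425621e-05,
        1.27371028e+00, -3.68910700e-02]), 'joint_vel': array([ 0.00027   , -0.00221366,  0.00141495, -0.00062155,  0.00095334,
        0.00127374]), 'joint_torque': array([-4.65428857e-04, -5.15112090e+01, -3.67316508e+01, -4.46047602e-05,
        1.30281344e-02, -1.15416447e-05]), 'tool_pos': array([ 0.28481419, -0.61157205,  0.40335458]), 'tcp_rot': array([-3.06512763e+00, -6.78713978e-01,  6.81323963e-04]), 'wrist_force': array([-0.19165958,  0.13680984,  0.19427476]), 'torque': array([ 0.02517259, -0.00354537, -0.04367973]), 'width': 1.002806947343476}
scene {'intrinsics': array([[413.77471453,   0.        , 316.34474363],
       [  0.        , 413.77471453, 200.29791983],
       [  0.        ,   0.        ,   1.        ]]), 'rvec': array([ 1.57229758,  2.18194172, -0.72417298]), 'tvec': array([ 0.14679417, -0.36005712,  1.75851007])}
top {'intrinsics': array([[396.14105058,   0.        , 321.04351481],
       [  0.        , 396.14105058, 195.14582345],
       [  0.        ,   0.        ,   1.        ]]), 'rvec': array([ 2.2047621 , -1.98795056,  0.22104165]), 'tvec': array([-0.02312246,  0.60300779,  0.96469357])}
wrist {'intrinsics': array([[352.47194092,   0.        , 321.534616  ],
       [  0.        , 352.47194092, 203.73940515],
       [  0.        ,   0.        ,   1.        ]]), 'rvec': array([-2.41979326,  1.54372105,  0.24352571]), 'tvec': array([-0.67288695, -0.03907635,  0.38116497])}
```

View pics/top0.png

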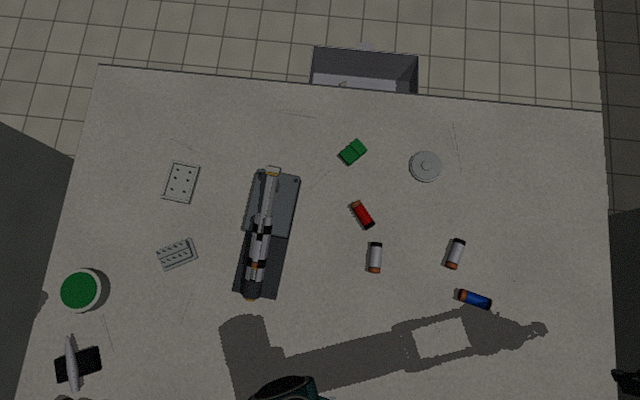

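View pics/scene0.png

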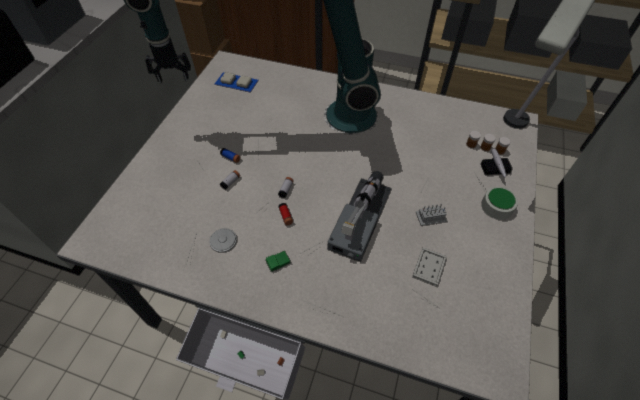

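View pics/wrist0.png

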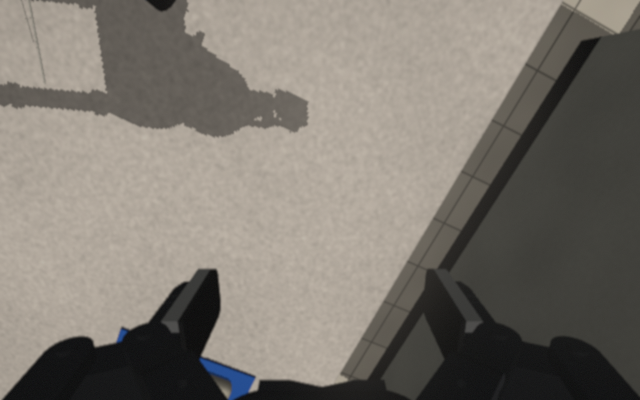

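```bash
python3 - <<'E'
from h import *
im,m=load('top0')
cv2.imwrite('pics/topA.png',cv2.resize(im[150:310,220:320,::-1],None,fx=5,fy=5,interpolation=cv2.INTER_CUBIC)[:,:800][:, :][:800])
a=cv2.resize(im[190:310,340:500,::-1],None,fx=5,fy=5,interpolation=cv2.INTER_CUBIC)
cv2.imwrite('pics/topB.png',a)
b=cv2.resize(im[155:305,225:310,::-1],None,fx=4,fy=4,interpolation=cv2.INTER_CUBIC)
cv2.imwrite('pics/topA.png',b)
im,m2=load('scene0')
cv2.imwrite('pics/scA.png',cv2.resize(im[160:265,320:400,::-1],None,fx=5.5,fy=5.5,interpolation=cv2.INTER_CUBIC))
cv2.imwrite('pics/scB.png',cv2.resize(im[140:240,200:320,::-1],None,fx=5.5,fy=5.5,interpolation=cv2.INTER_CUBIC))
E
```

```text
(no output)
```

View pics/topA.png

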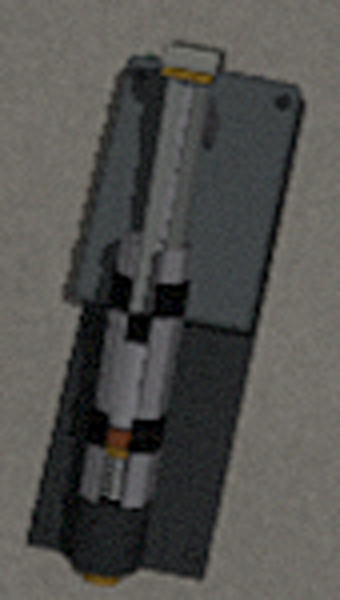

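View pics/topB.png

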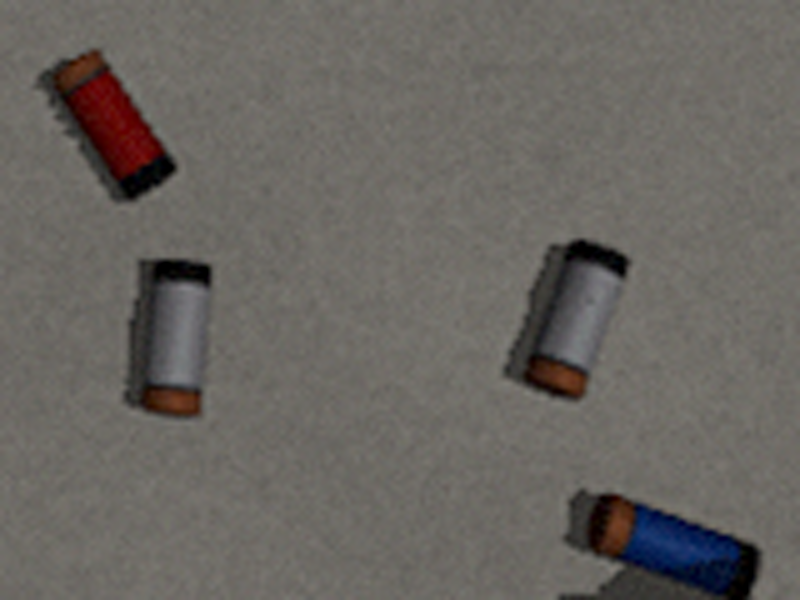

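View pics/scA.png

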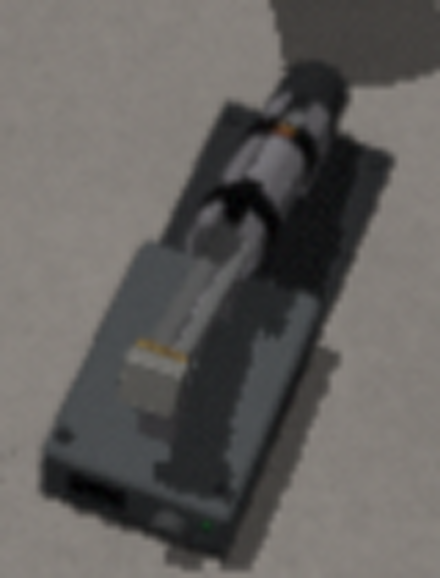

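```bash
cat >> h.py <<'E'
def tubeT(p):
    x,y,yaw=p; a=np.radians(20)
    X=np.array([np.cos(a)*np.cos(yaw),np.cos(a)*np.sin(yaw),np.sin(a)]); Y=np.array([-np.sin(yaw),np.cos(yaw),0]); Z=np.cross(X,Y)
    return np.c_[X,Y,Z],np.array([x,y,.072])
def tp(p,P):
    Rm,o=tubeT(p); return np.atleast_2d(P)@Rm.T+o
E
python3 - <<'E'
from h import *
from scipy.optimize import least_squares
im,mt=load('top0'); im2,ms=load('scene0')
A=lambda u,v:(225+u/4-.4,155+v/4-.4)
S=lambda u,v:(320+u/5.5-.4,160+v/5.5-.4)
top=[((.230,.015,-.003),A(163,72)),((.230,-.015,-.003),A(211,79)),((.25,.015,-.003),A(173,41)),((.25,-.015,-.003),A(224,48)),((.13,.023,0),A(117,240)),((.13,-.023,0),A(189,250))]
sc=[((.230,.015,-.003),S(187,358)),((.230,-.015,-.003),S(137,343)),((.25,.015,-.003),S(185,372)),((.25,-.015,-.003),S(122,366))]
def f(p,all=False):
    e=[]
    for m,L in ((mt,top),(ms,sc)):
        q=proj(m,tp(p,[a for a,b in L])); e.append(q-np.array([b for a,b in L]))
    return np.concatenate(e).ravel()
r=least_squares(f,[.4,0.1,0],loss='soft_l1'); print(r.x, r.fun.reshape(-1,2).round(1))
p=r.x
print('mouth',tp(p,[.13,0,0]),'bay',tp(p,[.19,0,0]),'head',tp(p,[.23,0,0]))
# overlay
for n,im,m in (('top',im,mt),('scene',im2,ms)):
    k=5; x0,y0,x1,y1=(225,155,310,305) if n=='top' else (320,160,400,265)
    c=cv2.resize(im[y0:y1,x0:x1,::-1],None,fx=k,fy=k,interpolation=cv2.INTER_CUBIC)
    def line(P,col):
        q=((proj(m,tp(p,P))-[x0,y0]+.5)*k).astype(int); cv2.polylines(c,[q.reshape(-1,1,2)],False,col,1)
    for y in (-.023,.023): line([[0,y,0],[.13,y,0]],(0,255,0))
    t=np.linspace(0,2*np.pi,40)
    for x in (0,.13): line(np.c_[t*0+x,.023*np.cos(t),.023*np.sin(t)],(0,255,255))
    line([[.23,.015,-.003],[.23,-.015,-.003],[.25,-.015,-.003],[.25,.015,-.003],[.23,.015,-.003]],(255,0,255))
    line([[0,0,0],[.23,0,0]],(0,0,255))
    cv2.imwrite('pics/ov_'+n+'.png',c[:600] if n=='scene' else c[:750,:])
E
```

```text
[ 0.40768372  0.18927153 -0.12519961] [[ 0.2  0.4]
 [ 0.1  1.3]
 [-0.7  0.1]
 [-1.5  1. ]
 [ 0.3 -2.5]
 [ 0.5 -0.8]
 [-0.   0.6]
 [-0.  -0.2]
 [-2.   1.6]
 [ 0.3 -1. ]]
mouth [[0.52888759 0.17401706 0.11646262]] bay [[0.58482783 0.16697654 0.13698383]] head [[0.62212133 0.16228286 0.15066463]]
```

View pics/ov_top.png

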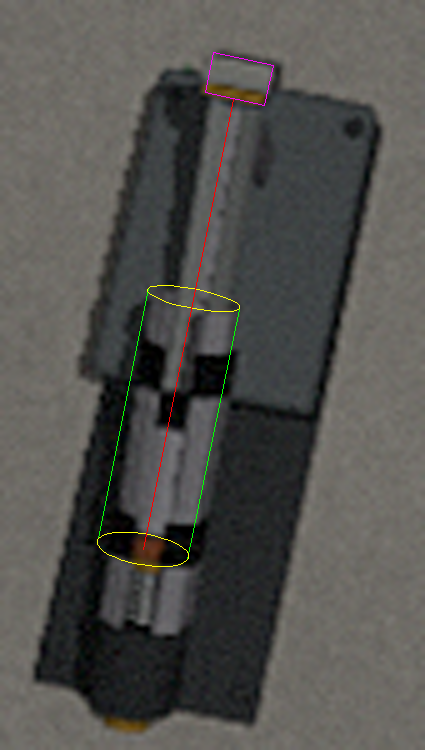

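View pics/ov_scene.png

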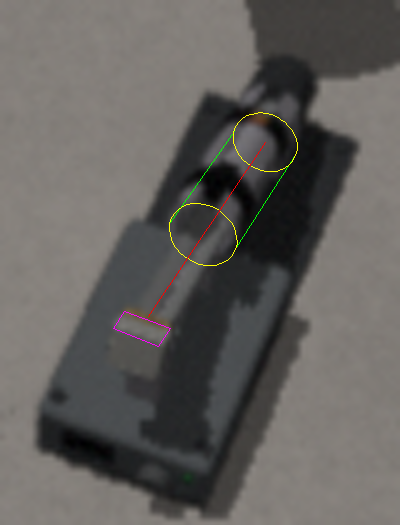

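```bash
python3 - <<'E'
from h import *
im,m=load('top0')
B=lambda u,v:(340+u/5-.4,190+v/5-.4)
for n,t,h in (('P',[(155,262),(210,264)],[(142,408),(200,413)]),('Q',[(570,242),(627,265)],[(527,378),(583,397)])):
    T=np.mean([atz(m,B(*q),.016) for q in t],0);H=np.mean([atz(m,B(*q),.016) for q in h],0)
    d=T-H; print(n,'ctr',(T+H)/2,'len',np.linalg.norm(d),'yaw',np.degrees(np.arctan2(d[1],d[0])))
    print([np.linalg.norm(np.subtract(atz(m,B(*x[0]),.016),atz(m,B(*x[1]),.016))) for x in (t,h)])
s=bot.read_state(); Rm=R.from_rotvec(s['tcp_rot']).as_matrix(); print(Rm.round(3)); print(ray(m,(320,200))[0])
c,_=ray(bot.camera_model('wrist'),(0,0)); mw=bot.camera_model('wrist'); Rw=R.from_rotvec(mw['rvec']).as_matrix().T
print('wrist cam in tool',Rm.T@(c-s['tool_pos']), (Rm.T@Rw).round(3))
E
```

```text
P ctr [ 0.46204111 -0.11864362  0.016     ] len 0.07769606067779623 yaw -0.28114266393787646
[np.float64(0.02930660959229862), np.float64(0.030455428801491748)]
Q ctr [ 0.49236133 -0.32882197  0.016     ] len 0.07588462560174244 yaw -15.952215576422741
[np.float64(0.03192427572796923), np.float64(0.0303737130115502)]
[[ 0.907  0.422 -0.001]
 [ 0.422 -0.907  0.002]
 [ 0.    -0.002 -1.   ]]
[0.37646939 0.01552581 1.07369292]
wrist cam in tool [ 0.07872673 -0.00117875  0.02954823] [[-0.001 -0.952 -0.306]
 [ 1.    -0.001  0.   ]
 [-0.001 -0.306  0.952]]
```

```bash
python3 -m jog '[[[0,4,-2,1,0,0,0.1],[0,9,-5,2,0,0,0.2],[0,14,-8,3,0,0,0.35],[0,19,-11,4,0,0,0.5],[0,24,-13.5,5.5,0,0,0.6],[0,28,-15.5,6.5,0,0,0.7],[0,30.7,-16.9,7.3,0,0,0.715],[0,30.7,-16.9,7.3,0,0,0.715],[0,30.7,-16.9,7.3,0,0,0.715]]]'
python3 - <<'E'
from h import *
im,m=snap('wrist','w1'); s=bot.read_state(); print(s['time'],s['tool_pos'],R.from_rotvec(s['tcp_rot']).as_matrix().round(3),s['wrist_force'],s['q'].round(3))
E
```

```text
time: 1.27
tool_pos: [0.4917, -0.3294, 0.3317]
tcp_rot: [3.111, -0.436, -0.001]
wrist_force: [-0.9, 0.2, 0.2]
width: 1.002
1.325 [ 0.4915159  -0.32986106  0.33190617] [[ 0.961 -0.276 -0.   ]
 [-0.276 -0.961 -0.001]
 [ 0.     0.001 -1.   ]] [ 0.35155444 -0.46799501 -0.14947105] [-6.330e-01  1.640e-01  1.863e+00 -1.000e-03  1.114e+00  1.218e+00]
```

View pics/w1.png

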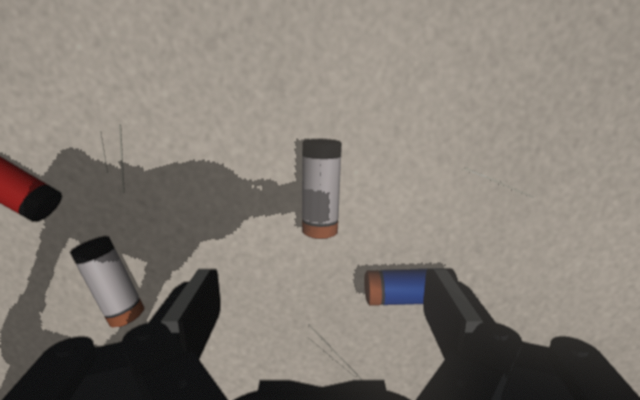

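```bash
python3 - <<'E'
from h import *
im,m=load('w1'); s=bot.read_state(); Rm=R.from_rotvec(s['tcp_rot']).as_matrix()
def T(uv,z): 
    w=atz(m,uv,z); return w.round(4),(Rm.T@(w-s['tool_pos'])*100).round(2)
for n,uv,z in (('Q nose low edge',(320,238),.010),('Q tail top edge',(322,139),.02),('tail L',(303,143),.016),('tail R',(341,143),.016),('nose L',(303,230),.016),('nose R',(338,232),.016),('blue noseTop',(366,287),.016),('P tail',(92,243),.016),('P nose',(125,322),.016),('red near',(40,210),.016)): print(n,*T(uv,z))
# model projection check
def cyl(c,yaw):
    d=np.array([np.cos(yaw),np.sin(yaw),0]); n=np.array([-d[1],d[0],0]); t=np.linspace(0,2*np.pi,24)
    return [c+d*e+.016*(np.outer(np.cos(t),n)+np.outer(np.sin(t),[0,0,1])) for e in (-.04,.04)]
from scipy.optimize import minimize
import itertools
def hull(c,yaw): return cv2.convexHull(proj(m,np.vstack(cyl(np.array([c[0],c[1],.016]),yaw))).astype(np.float32))
hsv=cv2.cvtColor(im,cv2.COLOR_RGB2HSV)
h=hull((.492,-.329),np.radians(-16))[:,0]; print('Q hull at guess',h.min(0),h.max(0))
E
```

```text
Q nose low edge [ 0.4459 -0.314   0.01  ] [-4.83 -0.29 32.19]
Q tail top edge [ 0.5315 -0.3403  0.02  ] [ 4.13 -0.11 31.19]
tail L [ 0.5321 -0.3246  0.016 ] [ 3.75 -1.65 31.59]
tail R [ 0.5237 -0.3541  0.016 ] [ 3.75  1.42 31.59]
nose L [ 0.4598 -0.3025  0.016 ] [-3.81 -1.77 31.59]
nose R [ 0.4495 -0.3314  0.016 ] [-4.    1.29 31.59]
blue noseTop [ 0.3896 -0.3419  0.016 ] [-9.47  3.95 31.59]
P tail [ 0.4995 -0.1198  0.016 ] [ -5.03 -20.42  31.58]
P nose [ 0.4164 -0.1117  0.016 ] [-13.25 -18.91  31.58]
red near [ 0.5397 -0.0915  0.016 ] [ -1.95 -24.26  31.58]
Q hull at guess [302.10785 137.19284] [341.79715 239.14268]
```

```bash
python3 -m jog '[[[0,0,0,5,0,0,0],[0,0,0,10,0,0,0],[0,0,0,13.5,0,0,0],[0,0,0,15.3,0,0,0],[0,0,0,15.3,0,0,0],[0.8,0,0,15.3,0,0,0],[0.8,0,0,15.3,0,0,0],[0.8,0,0,15.3,0,0,0],[0.8,0,0,15.3,0,0,0],[0.8,0,0,15.3,0,0,0]]]' 60
python3 -m jog '[[[0.8,0,0,0,0,0,0],[0.8,0,0,0,0,0,0],[0.8,0,0,0,0,0,0]]]' 60
python3 - <<'E'
from h import *
im,m=snap('wrist','w2'); s=bot.read_state(); print(s['time'],s['tool_pos'],s['width'])
E
```

```text
time: 2.58
tool_pos: [0.4926, -0.3295, 0.1804]
tcp_rot: [3.11, -0.437, 0.004]
wrist_force: [-1.0, 0.8, 6.6]
width: 0.349
time: 2.95
tool_pos: [0.4926, -0.3296, 0.1804]
tcp_rot: [3.11, -0.437, 0.004]
wrist_force: [-1.1, 0.9, 6.3]
width: 0.352
3.0 [ 0.49264063 -0.32955626  0.1803683 ] 0.34620128052942434
```

View pics/w2.png

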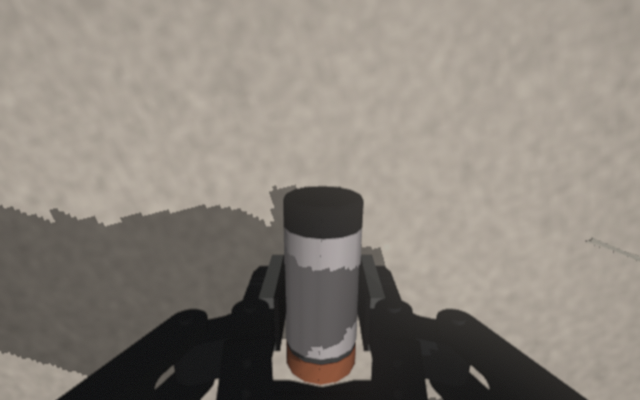

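```bash
python3 -m jog '[[[0.8,0,0,-3,0,0,0],[0.8,0,0,-8,0,0,0],[0.8,-0.5,-3,-13,0,0,0],[0.8,-1.5,-8,-18,0,0,-0.04],[0.8,-2.5,-13,-22,0,0,-0.08],[0.8,-3.5,-18,-24,0,0,-0.12],[0.8,-4.5,-24,-24,0,0,-0.154],[0.8,-5.5,-30,-24,0,0,-0.154],[0.8,-6.8,-36,-24,0,0,-0.154],[0.8,-7.6,-39.5,-24,0,0,-0.154],[0.8,-8,-41,-24,0,0,-0.154],[0.8,-8,-41,-24,0,0,-0.154]]]' 60
python3 -m jog '[[[0.8,0,0,0,0,0,0],[0.8,0,0,0,0,0,0]]]' 60
python3 - <<'E'
from h import *
im,m=snap('wrist','w3'); s=bot.read_state(); print(s['time'],s['tool_pos'],s['width'],s['q'].round(2),s['wrist_force'])
E
```

```text
time: 4.5
tool_pos: [0.5278, 0.0875, 0.4185]
tcp_rot: [3.135, -0.194, -0.001]
wrist_force: [-0.6, -0.9, -1.0]
width: 0.354
time: 4.75
tool_pos: [0.5281, 0.0858, 0.4186]
tcp_rot: [3.135, -0.199, -0.0]
wrist_force: [-0.3, 0.7, -0.8]
width: 0.353
4.8 [0.52806601 0.08587155 0.41867674] 0.34963286555067796 [ 0.11 -0.01  1.89 -0.    1.27  1.81] [ 0.21777867  0.13570869 -0.87910011]
```

View pics/w3.png

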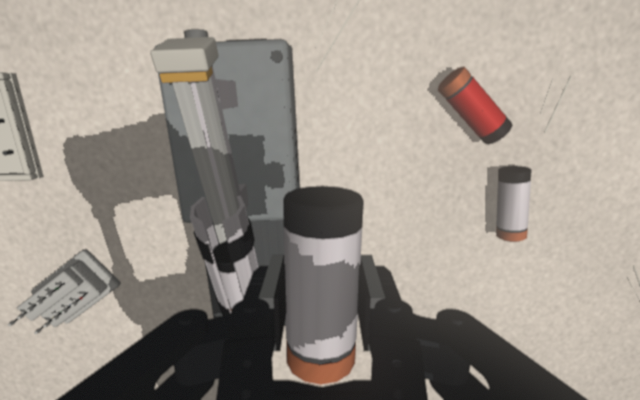

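```bash
python3 - <<'E'
from h import *
im,m=load('w3')
cv2.imwrite('pics/w3z.png',cv2.resize(im[25:275,140:310,::-1],None,fx=3.2,fy=3.2,interpolation=cv2.INTER_CUBIC)[:800])
# overlay previous estimate
p=[ 0.40768372,0.18927153,-0.12519961]
for x in ([.23,.015,-.003],[.23,-.015,-.003],[.25,.015,-.003],[.25,-.015,-.003],[.13,0,0],[.13,.023,0],[.13,-.023,0]):
    u=proj(m,tp(p,x))[0]; print(x,u.round(1),((u-[140,25]+.5)*3.2).round(0))
E
```

```text
[0.23, 0.015, -0.003] [163.8  80.1] [ 78. 178.]
[0.23, -0.015, -0.003] [210.3  80. ] [226. 177.]
[0.25, 0.015, -0.003] [154.7  47.2] [49. 73.]
[0.25, -0.015, -0.003] [203.9  47. ] [206.  72.]
[0.13, 0, 0] [214.9 204.9] [241. 577.]
[0.13, 0.023, 0] [186.6 205. ] [151. 578.]
[0.13, -0.023, 0] [243.2 204.8] [332. 577.]
```

View pics/w3z.png

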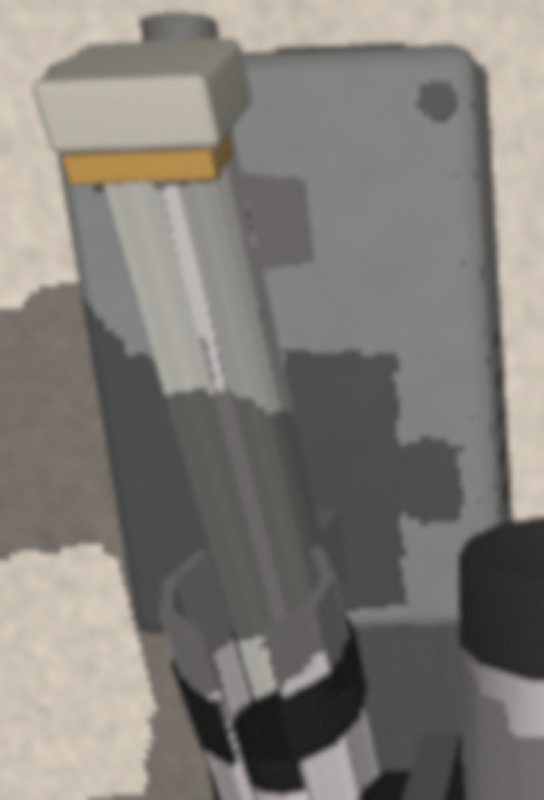

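```bash
cat > ov.py <<'E'
from h import *
def overlay(fn,p,box,k,out):
    im,m=load(fn); x0,y0,x1,y1=box
    c=cv2.resize(im[y0:y1,x0:x1,::-1],None,fx=k,fy=k,interpolation=cv2.INTER_CUBIC); c=np.clip(c*1.6,0,255).astype(np.uint8)
    def line(P,col):
        q=((proj(m,tp(p,P))-[x0,y0]+.5)*k).astype(int); cv2.polylines(c,[q.reshape(-1,1,2)],False,col,1)
    for x,r,col in ((.13,.023,(0,255,255)),(.13,.018,(0,200,0))):
        h=np.arcsin(.007/r); t=np.linspace(np.pi/2+h,np.pi*2.5-h,60)
        line(np.c_[t*0+x,r*np.cos(t),r*np.sin(t)],col)
    for s in (-1,1): line([[.0,s*.007,np.sqrt(.023**2-.007**2)],[.13,s*.007,np.sqrt(.023**2-.007**2)]],(255,255,0))
    line([[.23,.015,-.003],[.23,-.015,-.003],[.25,-.015,-.003],[.25,.015,-.003],[.23,.015,-.003]],(255,0,255))
    line([[0.08,0,0],[.23,0,0]],(0,0,255))
    cv2.imwrite('pics/'+out+'.png',c)
E
python3 - <<'E'
from ov import *
overlay('w3',[.4077,.1893,-.1252],(140,25,310,300),3.0,'o1')
yaw=-.1252+.0; overlay('w3',[.4077-.001,.1893+.0030,-.1252-.003],(140,25,310,300),3.0,'o2')
a=cv2.imread('pics/o1.png');b=cv2.imread('pics/o2.png'); cv2.imwrite('pics/o12.png',np.hstack([a,b])[:,:1020])
E
```

```text
(no output)
```

View pics/o1.png

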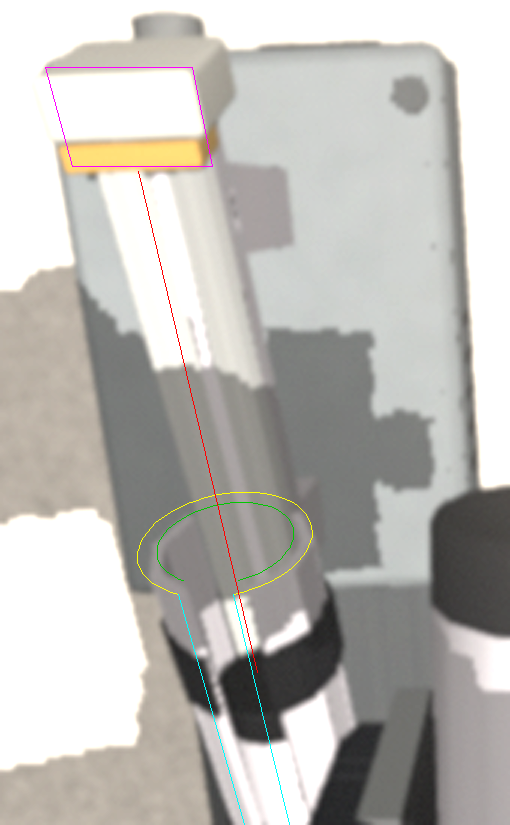

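View pics/o2.png

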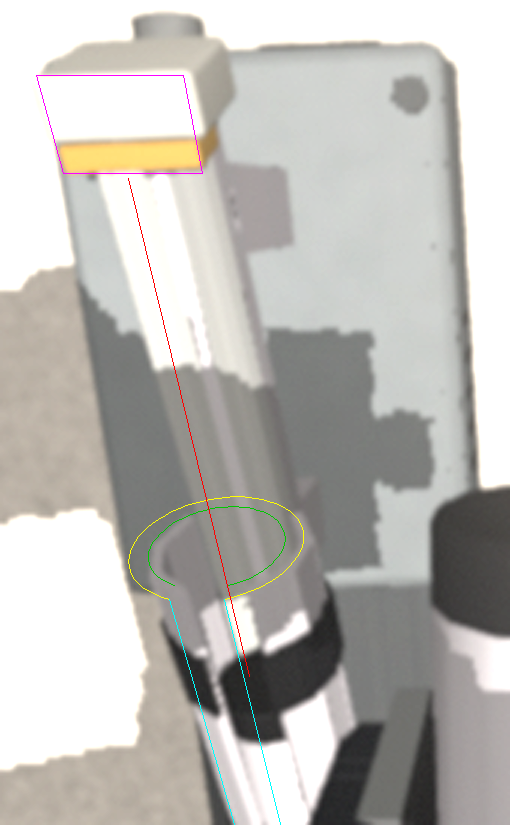

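```bash
python3 - <<'E'
from h import *
im,m=load('w3')
c=cv2.resize(im[165:275,170:280,::-1],None,fx=7,fy=7,interpolation=cv2.INTER_CUBIC); c=np.clip(c*1.5,0,255).astype(np.uint8)
for i in range(0,110,10):
    cv2.putText(c,str(170+i),(i*7,8),0,.3,(0,0,255)); cv2.putText(c,str(165+i),(0,i*7+4),0,.3,(0,0,255))
cv2.imwrite('pics/w3m.png',c)
E
```

```text
(no output)
```

View pics/w3m.png

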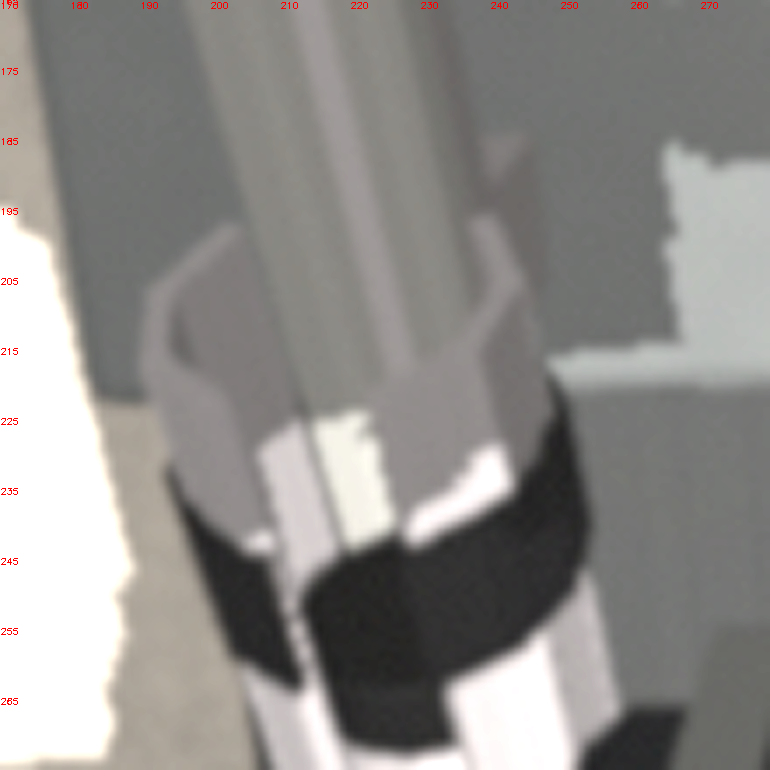

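```bash
python3 - <<'E'
from h import *
im,m=load('w3'); im,mt=load('top0')
W=lambda u,v:(140+u/3.2-.4,25+v/3.2-.4)
A=lambda u,v:(225+u/4-.4,155+v/4-.4)
for z in (.04,.06,.08):
  for n,mm,a,b in (('w right',m,W(508,520),W(485,75)),('w left',m,W(135,620),W(63,175)),('top right upper',mt,A(251,330),A(300,95)),('top right lower',mt,A(203,578),A(251,335)),('top left',mt,A(66,300),A(124,68))):
    P,Q=atz(mm,a,z),atz(mm,b,z); d=Q-P; print(z,n,P.round(3),Q.round(3),round(float(np.arctan2(d[1],d[0])),4))
E
```

```text
0.04 w right [0.515 0.112 0.04 ] [0.646 0.099 0.04 ] -0.0981
0.04 w left [0.497 0.239 0.04 ] [0.635 0.226 0.04 ] -0.0971
0.04 top right upper [0.487 0.116 0.04 ] [0.649 0.102 0.04 ] -0.084
0.04 top right lower [0.329 0.127 0.04 ] [0.484 0.115 0.04 ] -0.0735
0.04 top left [0.494 0.239 0.04 ] [0.655 0.223 0.04 ] -0.0982
0.06 w right [0.52 0.11 0.06] [0.643 0.098 0.06 ] -0.0981
0.06 w left [0.503 0.23  0.06 ] [0.633 0.217 0.06 ] -0.0971
0.06 top right upper [0.485 0.114 0.06 ] [0.643 0.101 0.06 ] -0.084
0.06 top right lower [0.33  0.125 0.06 ] [0.482 0.113 0.06 ] -0.0735
0.06 top left [0.492 0.235 0.06 ] [0.65  0.219 0.06 ] -0.0982
0.08 w right [0.526 0.108 0.08 ] [0.641 0.097 0.08 ] -0.0981
0.08 w left [0.51  0.221 0.08 ] [0.632 0.209 0.08 ] -0.0971
0.08 top right upper [0.483 0.112 0.08 ] [0.638 0.099 0.08 ] -0.084
0.08 top right lower [0.331 0.123 0.08 ] [0.48  0.112 0.08 ] -0.0735
0.08 top left [0.49 0.23 0.08] [0.644 0.215 0.08 ] -0.0982
```

```bash
python3 - <<'E'
from ov import *
from scipy.optimize import least_squares
_,m=load('w3'); _,mt=load('top0')
W=lambda u,v:(140+u/3.2-.4,25+v/3.2-.4)
A=lambda u,v:(225+u/4-.4,155+v/4-.4)
L=[((.23,.015,-.003),W(66,183)),((.23,-.015,-.003),W(215,178)),((.25,.015,-.003),W(42,80)),((.13,0,.0219),(212.3,219))]
def f(p):
    e=(proj(m,tp(p,[a for a,b in L]))-np.array([b for a,b in L])).ravel()
    return np.r_[e,(p[2]+.09)*200]
r=least_squares(f,[.4,.19,-.1],loss='soft_l1'); print(r.x,r.fun.round(1))
overlay('w3',r.x,(140,25,310,300),3.0,'o3')
overlay('top0',r.x,(225,155,310,305),5,'o4')
overlay('scene0',r.x,(320,160,400,265),5.5,'o5')
for x in(.13,.19,.23): print(tp(r.x,[x,0,0]))
E
```

```text
[ 0.40650791  0.18280835 -0.08765997] [ 1.4  0.1  1.  -0.3 -1.5 -0.5 -1.1  4.1  0.5]
[[0.52819889 0.17211352 0.11646262]]
[[0.58436396 0.16717744 0.13698383]]
[[0.62180734 0.16388672 0.15066463]]
```

View pics/o3.png

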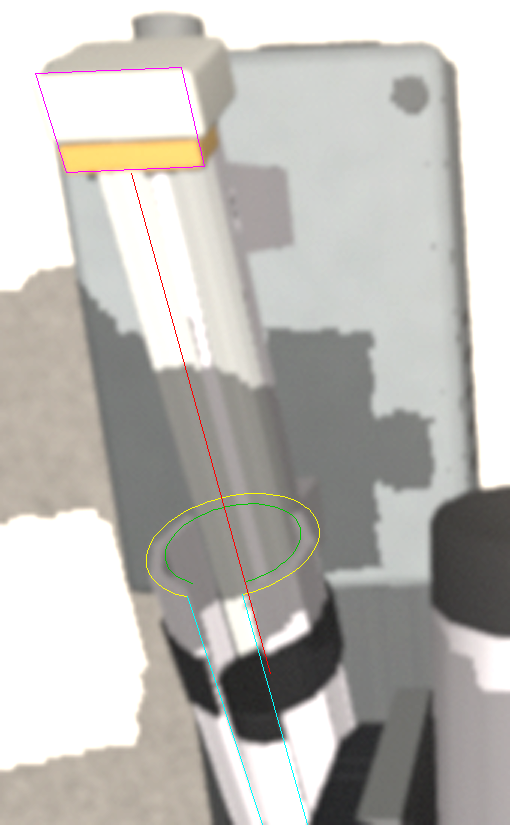

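View pics/o4.png

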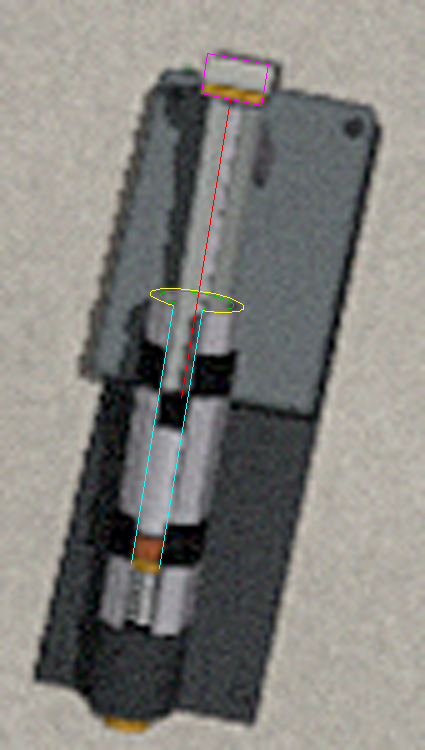

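View pics/o5.png

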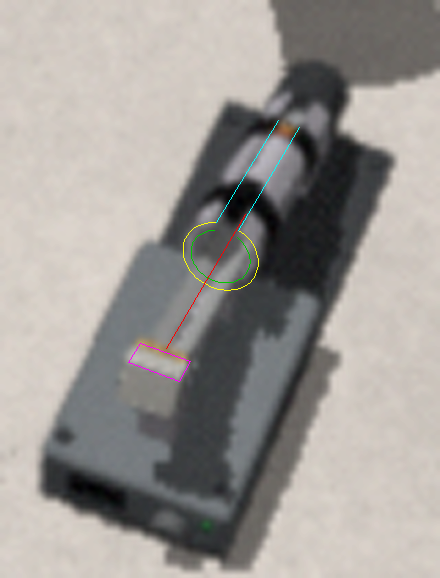

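```bash
cat > tgt.py <<'E'
from h import *
P=[.4066,.1830,-.0885]
def pose(x,y,z,th=0,cz=.164,cx=0,p=None):
    """TCP pose such that cart centre (tool frame (cx,0,cz)) at tube (x,y,z), tail raised th deg"""
    Rm,o=tubeT(p or P); Rt=np.c_[Rm[:,0],-Rm[:,1],-Rm[:,2]]@R.from_euler('y',th,degrees=True).as_matrix()
    c=tp(p or P,[x,y,z])[0]; return c-Rt@np.array([cx,0,cz]),Rt
def rel(s,pt,Rt):
    R0=R.from_rotvec(s['tcp_rot']).as_matrix()
    return (R0.T@(pt-s['tool_pos'])*100).round(2),R.from_matrix(R0.T@Rt).as_rotvec().round(4)
E
python3 - <<'E'
from tgt import *
s=bot.read_state(); print(s['tool_pos'])
for a in ((.182,0,.07),(.182,0,.003)): 
    q=pose(*a); print(a,q[0],rel(s,*q))
t=pose(.182,0,.05)
Rt=t[1]; print(Rt.round(3)); 
# th sign check
print((pose(.18,0,.05,15)[1]@[.04,0,0]).round(3),(Rt@[.04,0,0]).round(3))
E
```

```text
[0.52806601 0.08587155 0.41867674]
(0.182, 0, 0.07) [0.49723524 0.17495777 0.35413574] (array([-4.19, -8.45,  6.45]), array([ 0.007 ,  0.349 , -0.0381]))
(0.182, 0, 0.003) [0.52006091 0.17293241 0.29117633] (array([-1.9 , -8.54, 12.75]), array([ 0.007 ,  0.349 , -0.0381]))
[[ 0.936 -0.088  0.341]
 [-0.083 -0.996 -0.03 ]
 [ 0.342  0.    -0.94 ]]
[ 0.033 -0.003  0.023] [ 0.037 -0.003  0.014]
```

```bash
python3 -m jog '[[[0.8,-1,-2,0,0,0.1,-0.01],[0.8,-2,-4,1,0,0.2,-0.02],[0.8,-3,-6,3,0,0.3,-0.03],[0.8,-3.9,-8,5,0.007,0.349,-0.038],[0.8,-4.2,-8.45,6.45,0.007,0.349,-0.038],[0.8,-4.2,-8.45,6.45,0.007,0.349,-0.038],[0.8,-4.2,-8.45,6.45,0.007,0.349,-0.038]]]' 60
python3 - <<'E'
from tgt import *
im,m=snap('wrist','w4'); snap('scene','s4'); s=bot.read_state(); print(s['time'],s['tool_pos'],s['wrist_force'])
for a in ((.182,0,.02),(.182,0,.002),(.182,0,0)): print(a,rel(s,*pose(*a)))
E
```

```text
time: 5.68
tool_pos: [0.4977, 0.1755, 0.355]
tcp_rot: [3.076, -0.135, 0.543]
wrist_force: [0.0, -0.0, -0.0]
width: 0.352
5.775 [0.49782714 0.17561611 0.35537963] [-0.0463796   0.23382973 -0.43817956]
(0.182, 0, 0.02) (array([-0.1 ,  0.08,  5.1 ]), array([-0.001 , -0.0015,  0.0001]))
(0.182, 0, 0.002) (array([-0.1 ,  0.08,  6.9 ]), array([-0.001 , -0.0015,  0.0001]))
(0.182, 0, 0) (array([-0.1 ,  0.08,  7.1 ]), array([-0.001 , -0.0015,  0.0001]))
```

View pics/w4.png

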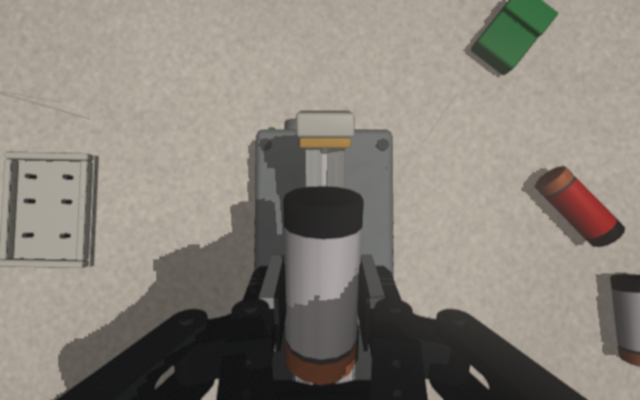

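```bash
python3 - <<'E'
from tgt import *
im,m=load('w4'); s=bot.read_state()
print(proj(m,tp(P,[[.23,.015,-.003],[.23,-.015,-.003],[.25,.015,-.003],[.25,-.015,-.003]])))
q=pose(.182,0,.07); Rt=R.from_rotvec(s['tcp_rot']).as_matrix()
c=s['tool_pos']+Rt@[0,0,.164]
t=np.linspace(0,6.28,30)
for e in(-.04,.04): 
    h=proj(m,[c+Rt@[e,.016*np.cos(a),.016*np.sin(a)] for a in t]); print(e,h.min(0),h.max(0))
c=cv2.resize(im[100:200,240:400,::-1],None,fx=5,fy=5,interpolation=cv2.INTER_CUBIC)
cv2.imwrite('pics/w4z.png',c)
E
```

```text
[[299.18901392 146.55944399]
 [350.08599814 146.55269496]
 [298.5122058  111.53558519]
 [350.94803133 111.53185212]]
-0.04 [289.16465817 334.91834184] [358.14581811 384.9856542 ]
0.04 [283.36838595 182.00754885] [364.60622508 204.48131393]
```

View pics/w4z.png

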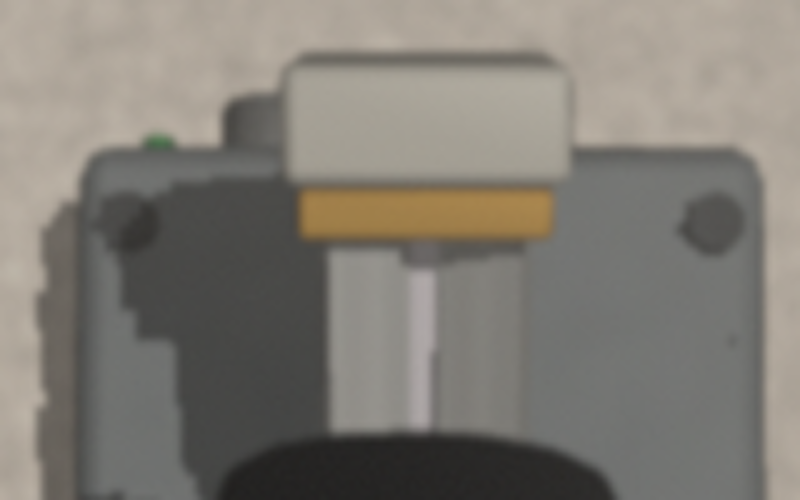

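```bash
python3 -m jog '[[[0.8,-0.05,0.08,2.5,0,0,0],[0.8,-0.1,0.1,5,0,0,0],[0.8,-0.1,0.1,6,0,0,0],[0.8,-0.1,0.1,6.3,0,0,0],[0.8,-0.1,0.1,6.3,0,0,0]]]' 60
python3 -m jog '[[[0.8,0,0,0.1,0,0,0],[0.8,0,0,0.2,0,0,0],[0.8,0,0,0.2,0,0,0]]]' 60
python3 -m jog '[[[0.8,0,0,0.1,0,0,0],[0.8,0,0,0.2,0,0,0],[0.8,0,0,0.2,0,0,0]]]' 60
python3 - <<'E'
from tgt import *
im,m=snap('wrist','w5');s=bot.read_state(); print(s['time'],s['tool_pos'],s['wrist_force'],rel(s,*pose(.182,0,0)))
E
```

```text
time: 6.4
tool_pos: [0.5177, 0.1734, 0.2954]
tcp_rot: [3.077, -0.134, 0.544]
wrist_force: [0.8, 0.1, -0.5]
width: 0.352
time: 6.78
tool_pos: [0.518, 0.1734, 0.293]
tcp_rot: [3.077, -0.134, 0.543]
wrist_force: [-0.8, -0.2, -0.4]
width: 0.349
time: 7.15
tool_pos: [0.5186, 0.1732, 0.2907]
tcp_rot: [3.076, -0.134, 0.542]
wrist_force: [0.4, -0.8, -1.2]
width: 0.347
7.2 [0.51865966 0.17323307 0.29074886] [ 0.26683471  1.09652952 -0.79783005] (array([0.15, 0.02, 0.31]), array([-0.0008,  0.0002,  0.0015]))
```

View pics/w5.png

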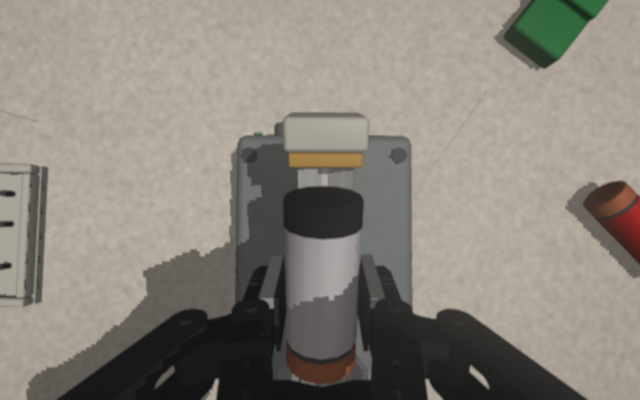

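```bash
python3 -m jog '[[[0.8,0,0,0.1,0,0,0],[0.8,0,0,0.2,0,0,0],[0.8,0,0,0.2,0,0,0]]]' 60
python3 -m jog '[[[0.8,0,0,0.1,0,0,0],[0.8,0,0,0.1,0,0,0]]]' 60
```

```text
time: 7.58
tool_pos: [0.5194, 0.1731, 0.2891]
tcp_rot: [3.076, -0.134, 0.542]
wrist_force: [0.2, -0.6, 0.5]
width: 0.349
time: 7.82
tool_pos: [0.5198, 0.1729, 0.2889]
tcp_rot: [3.076, -0.134, 0.543]
wrist_force: [-3.7, -3.7, 5.5]
width: 0.353
```

```bash
python3 - <<'E'
from tgt import *
s=bot.read_state(); print(rel(s,*pose(.182,0,0)), s['wrist_force'])
E
python3 -m jog '[[[0.3,0,0,0,0,0,0],[0.3,0,0,0,0,0,0],[0.3,0,0,0,0,0,0],[0.3,0,0,0,0,0,0],[0.3,0,0,0,0,0,0],[0.3,0,0,0,0,0,0]]]'
python3 - <<'E'
from tgt import *
im,m=snap('wrist','w6');s=bot.read_state(); print(s['time'],s['tool_pos'],s['wrist_force'],s['width'])
E
```

```text
(array([ 0.1 , -0.01,  0.1 ]), array([ 0.    , -0.0003,  0.0017])) [-3.70514099 -3.70531678  5.54918541]
time: 8.57
tool_pos: [0.5197, 0.1732, 0.288]
tcp_rot: [3.077, -0.134, 0.542]
wrist_force: [0.8, 0.4, -0.0]
width: 0.695
8.625 [0.51971589 0.17318921 0.28808013] [-0.46661027  0.39598859  0.03807371] 0.6996985731364508
```

View pics/w6.png

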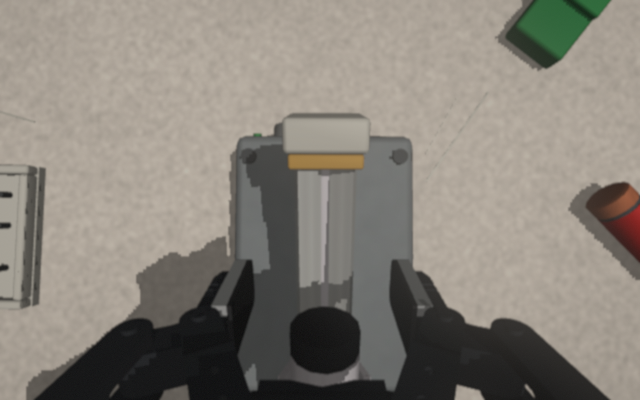

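```bash
python3 - <<'E'
from tgt import *
_,m=load('w6')
for x in (.158,.16,.162,.165):
    t=np.linspace(0,6.28,40); h=proj(m,tp(P,np.c_[t*0+x,.016*np.cos(t),.016*np.sin(t)])); print(x,h.min(0).round(1),h.max(0).round(1))
_,m=load('w3')
a,b=atz(m,(515,170),.018),atz(m,(512,237),.014); print(a,b,(a+b)/2,np.linalg.norm(a-b),np.degrees(np.arctan2(*(a-b)[1::-1])))
def hull(c,yaw):
    d=np.array([np.cos(yaw),np.sin(yaw),0]); n=np.array([-d[1],d[0],0]); t=np.linspace(0,2*np.pi,24)
    return np.vstack([np.array([*c,.016])+d*e+.016*(np.outer(np.cos(t),n)+np.outer(np.sin(t),[0,0,1])) for e in (-.04,.04)])
h=proj(m,hull((.461,-.1185),0.0)); print(h.min(0),h.max(0))
im,_=load('w3'); cv2.imwrite('pics/w3p.png',cv2.resize(im[150:260,470:560,::-1],None,fx=6,fy=6,interpolation=cv2.INTER_CUBIC))
s=bot.read_state()
Rt=np.c_[[1,0,0],[0,-1,0],[0,0,-1]]
print(rel(s,np.array([.461,-.1185,.33]),Rt))
E
```

```text
0.158 [289.4 305.4] [360.5 350.8]
0.16 [289.3 301.9] [360.7 346.8]
0.162 [289.1 298.3] [360.8 342.7]
0.165 [289. 293.] [361.1 336.4]
[ 0.49858866 -0.11900717  0.018     ] [ 0.41808551 -0.1207439   0.014     ] [ 0.45833708 -0.11987553  0.016     ] 0.0806211717759745 1.2358741904540786
[495.53478064 163.99622556] [530.810603   241.49867933]
(array([-1.68, 29.57, -5.08]), array([ 0.0148, -0.3489, -0.0859]))
```

View pics/w3p.png

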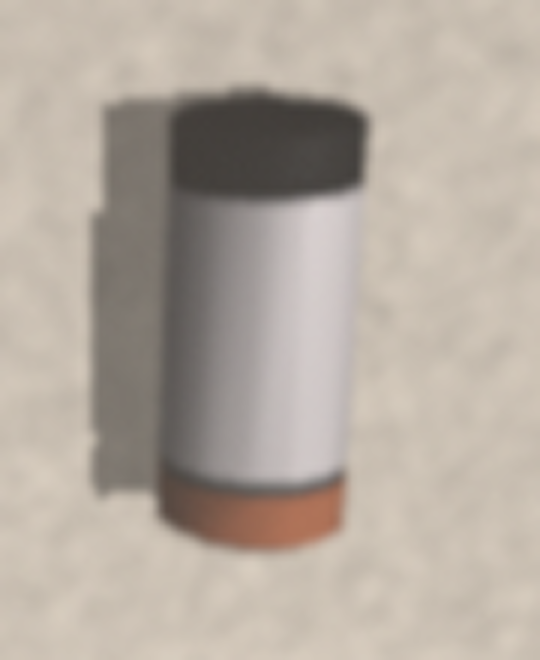

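```bash
python3 -m jog '[[[0.3,0,0,-4,0,0,0],[0.2,0,0,-9,0,0,0],[0,-0.5,3,-11,0,-0.1,-0.02],[0,-1,8,-11,0.005,-0.2,-0.05],[0,-1.2,13.5,-10,0.01,-0.3,-0.08],[0,-1.6,19,-8,0.015,-0.349,-0.086],[0,-1.7,24,-6,0.015,-0.349,-0.086],[0,-1.7,28,-5,0.015,-0.349,-0.086],[0,-1.7,29.6,-5,0.015,-0.349,-0.086],[0,-1.7,29.6,-5,0.015,-0.349,-0.086],[0,-1.7,29.6,-5,0.015,-0.349,-0.086]]]'
python3 - <<'E'
from tgt import *
im,m=snap('wrist','w7');s=bot.read_state(); print(s['time'],s['tool_pos'],R.from_rotvec(s['tcp_rot']).as_matrix().round(3))
def hull(c,yaw):
    d=np.array([np.cos(yaw),np.sin(yaw),0]); n=np.array([-d[1],d[0],0]); t=np.linspace(0,2*np.pi,24)
    return np.vstack([np.array([*c,.016])+d*e+.016*(np.outer(np.cos(t),n)+np.outer(np.sin(t),[0,0,1])) for e in (-.04,.04)])
x0,y0=270,110
c=cv2.resize(im[y0:260,x0:370,::-1],None,fx=5,fy=5,interpolation=cv2.INTER_CUBIC)
for yw,col in ((0,(0,255,0)),(.035,(0,0,255)),(-.035,(255,0,0))):
    h=cv2.convexHull(proj(m,hull((.4605,-.119),yw)).astype(np.float32)); cv2.polylines(c,[((h-[x0,y0]+.5)*5).astype(int)],True,col,1)
cv2.imwrite('pics/w7z.png',c)
E
```

```text
time: 10.0
tool_pos: [0.4613, -0.118, 0.3297]
tcp_rot: [-3.141, -0.001, -0.001]
wrist_force: [0.4, 0.5, -0.2]
width: 1.001
10.05 [ 0.46138554 -0.11780796  0.32970686] [[ 1.     0.001  0.001]
 [ 0.001 -1.     0.   ]
 [ 0.001 -0.    -1.   ]]
```

View pics/w7z.png

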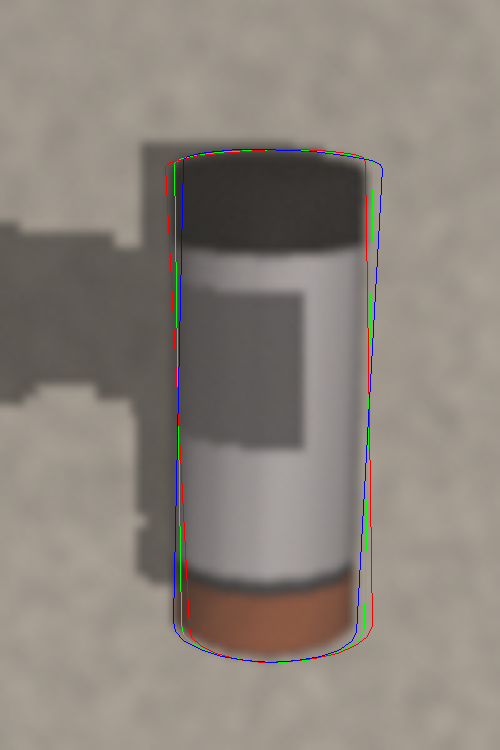

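```bash
python3 -m jog '[[[0,0,0,5,0,0,0.01],[0,0,0,10,0,0,0.01],[0,0,0,13.5,0,0,0.01],[0,0,0,15.1,0,0,0.01],[0,0,0,15.1,0,0,0.01],[0.8,0,0,15.1,0,0,0.01],[0.8,0,0,15.1,0,0,0.01],[0.8,0,0,15.1,0,0,0.01],[0.8,0,0,15.1,0,0,0.01],[0.8,0,0,15.1,0,0,0.01],[0.8,0,0,15.1,0,0,0.01]]]' 80
python3 - <<'E'
from tgt import *
s=bot.read_state(); print(s['tool_pos'],s['wrist_force'])
q=pose(.20,0,.09,14,.166); print(q[0],rel(s,*q))
E
```

```text
time: 11.42
tool_pos: [0.4619, -0.1192, 0.1797]
tcp_rot: [3.141, -0.016, 0.003]
wrist_force: [-1.7, 0.6, 6.2]
width: 0.344
[ 0.46190086 -0.119249    0.17967523] [-1.6858179   0.62828178  6.22253603]
[0.47067893 0.17731416 0.3625966 ] (array([  0.62, -29.65, -18.31]), array([-0.0227,  0.5909,  0.0763]))
```

```bash
python3 -m jog '[[[0.8,0,0,-4,0,0,0],[0.8,0,0,-9,0,0,0],[0.8,0,-2,-14,0,0.1,0],[0.8,0,-6,-18,0,0.2,0.02],[0.8,0.2,-11,-20,-0.01,0.3,0.04],[0.8,0.3,-17,-20,-0.015,0.4,0.06],[0.8,0.4,-22,-19.5,-0.02,0.5,0.07],[0.8,0.5,-26.5,-19,-0.023,0.59,0.076],[0.8,0.6,-29,-18.5,-0.023,0.591,0.076],[0.8,0.6,-29.6,-18.3,-0.023,0.591,0.076],[0.8,0.6,-29.6,-18.3,-0.023,0.591,0.076],[0.8,0.6,-29.6,-18.3,-0.023,0.591,0.076]]]' 80
python3 - <<'E'
from tgt import *
im,m=snap('wrist','w8');s=bot.read_state(); print(s['time'],s['tool_pos'],s['wrist_force'],s['width'],s['q'].round(2))
kw=dict(th=14,cz=.165,cx=-.001)
for a in ((.208,0,.05),(.208,0,.02),(.208,0,.011)): print(a,rel(s,*pose(*a,**kw)))
print(proj(m,tp(P,[[.23,.015,-.003],[.23,-.015,-.003],[.25,.015,-.003],[.25,-.015,-.003]])))
E
```

```text
time: 12.92
tool_pos: [0.4702, 0.1761, 0.3614]
tcp_rot: [2.978, -0.134, 0.907]
wrist_force: [1.2, -1.0, 0.3]
width: 0.343
12.975 [0.47022113 0.17603952 0.36138929] [ 0.28196522 -0.35511642 -1.42739313] 0.34426898851503873 [ 0.4  -0.18  2.21 -0.46  0.63  2.37]
(0.208, 0, 0.05) (array([ 0.01, -0.13,  4.09]), array([ 0.0006,  0.0022, -0.0013]))
(0.208, 0, 0.02) (array([-0.71, -0.13,  7.01]), array([ 0.0006,  0.0022, -0.0013]))
(0.208, 0, 0.011) (array([-0.92, -0.13,  7.88]), array([ 0.0006,  0.0022, -0.0013]))
[[299.17629522 197.99556791]
 [342.62092996 197.91823699]
 [299.00038828 168.90193971]
 [342.69058615 168.82941695]]
```

View pics/w8.png

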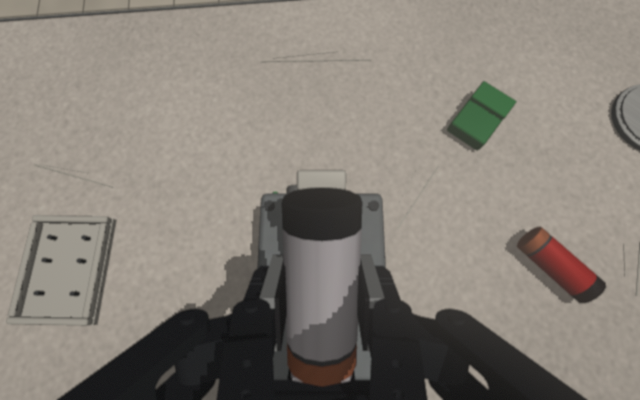

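```bash
python3 -m jog '[[[0.8,0,-0.1,2,0,0,0],[0.8,0,-0.1,4,0,0,0],[0.8,-0.4,-0.1,5.5,0,0,0],[0.8,-0.7,-0.1,6.8,0,0,0],[0.8,-0.7,-0.1,7,0,0,0],[0.8,-0.7,-0.1,7,0,0,0]]]' 80
python3 - <<'E'
from tgt import *
im,m=snap('wrist','w9');im,_=snap('scene','s9');s=bot.read_state(); print(s['time'],s['tool_pos'],s['wrist_force'])
kw=dict(th=14,cz=.165,cx=-.001)
for a in ((.208,0,.02),(.208,0,.011)): print(a,rel(s,*pose(*a,**kw)))
print(tubeT(P)[0].T@s['wrist_force'])
cv2.imwrite('pics/s9z.png',cv2.resize(im[120:280,280:440,::-1],None,fx=4,fy=4,interpolation=cv2.INTER_CUBIC)[:600])
E
```

```text
time: 13.72
tool_pos: [0.5033, 0.1752, 0.2992]
tcp_rot: [2.978, -0.131, 0.907]
wrist_force: [0.8, -0.9, -0.8]
width: 0.347
13.825 [0.50339256 0.17533237 0.29987841] [ 0.75449109  0.23198831 -0.85136862]
(0.208, 0, 0.02) (array([-0.03,  0.09,  0.05]), array([-0.001 ,  0.0012,  0.    ]))
(0.208, 0, 0.011) (array([-0.24,  0.09,  0.93]), array([-0.001 ,  0.0012,  0.    ]))
[ 0.39576218  0.29776574 -1.05005322]
```

View pics/s9z.png

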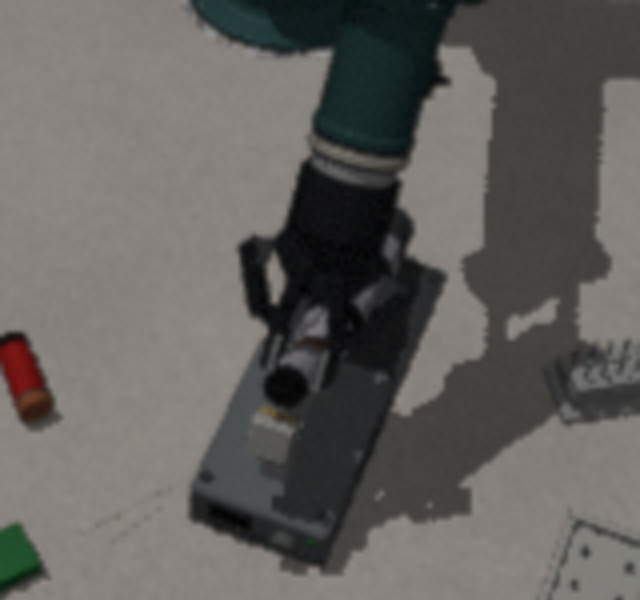

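View pics/w9.png

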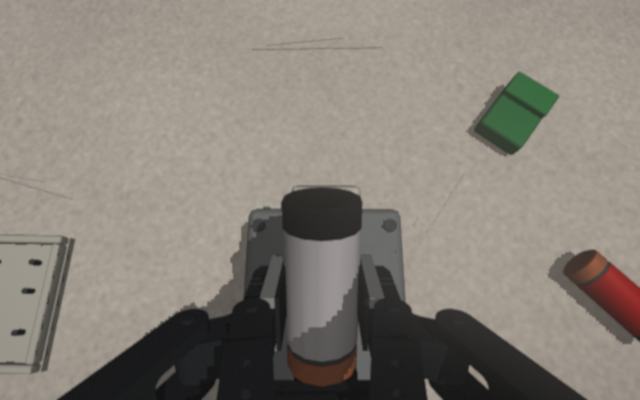

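```bash
python3 -m jog '[[[0.8,-0.1,0.05,0.3,0,0,0],[0.8,-0.2,0.09,0.6,0,0,0],[0.8,-0.24,0.09,0.8,0,0,0],[0.8,-0.24,0.09,0.8,0,0,0]]]' 80
python3 - <<'E'
from tgt import *
s=bot.read_state(); print(s['time'],s['tool_pos'],s['wrist_force'])
kw=dict(th=14,cz=.165,cx=-.001)
for a in ((.208,0,.011),(.208,0,.01),(.198,0,.01)): print(a,rel(s,*pose(*a,**kw)))
print(tubeT(P)[0].T@s['wrist_force'])
E
```

```text
time: 14.32
tool_pos: [0.5055, 0.174, 0.2908]
tcp_rot: [2.978, -0.131, 0.906]
wrist_force: [-0.5, -0.2, -1.5]
width: 0.345
14.325 [0.50549437 0.17399173 0.29084495] [-0.5456651  -0.18549116 -1.47777799]
(0.208, 0, 0.011) (array([ 0.08, -0.02,  0.05]), array([-0.0002,  0.0028,  0.0002]))
(0.208, 0, 0.01) (array([ 0.05, -0.02,  0.15]), array([-0.0002,  0.0028,  0.0002]))
(0.198, 0, 0.01) (array([-0.92, -0.02, -0.09]), array([-0.0002,  0.0028,  0.0002]))
[-1.00077476 -0.23299357 -1.20836627]
```

```bash
cat > f.py <<'E'
from tgt import *
import sys
th=float(sys.argv[1]); s=bot.read_state(); Rm,o=tubeT(P)
Rt=R.from_rotvec(s['tcp_rot']).as_matrix(); c=s['tool_pos']+Rt@[-.001,0,.165]
T=np.array(tubeT(P)[0]).T
ax=T@Rt[:,0]
print('t',s['time'],'centre tube mm',(T@(c-o)*1000).round(1),'theta',np.degrees(np.arctan2(ax[2],ax[0])).round(2),'F tube',(T@s['wrist_force']).round(2),'width',round(s['width'],3))
E
python3 -m jog '[[[0.8,-0.2,0,-0.05,0,0,0],[0.8,-0.4,0,-0.1,0,0,0],[0.8,-0.4,0,-0.1,0,0,0]]]' 80; python3 f.py 14
python3 -m jog '[[[0.8,-0.1,0,-0.03,0,0,0],[0.8,-0.2,0,-0.05,0,0,0],[0.8,-0.2,0,-0.05,0,0,0]]]' 80; python3 f.py 14
```

```text
time: 14.7
tool_pos: [0.5015, 0.1744, 0.2897]
tcp_rot: [2.978, -0.131, 0.907]
wrist_force: [-0.1, -0.1, -0.6]
width: 0.345
t 14.7 centre tube mm [ 2.025e+02 -1.000e-01  1.150e+01] theta 13.86 F tube [-0.29 -0.08 -0.52] width 0.345
time: 15.08
tool_pos: [0.5, 0.1746, 0.2894]
tcp_rot: [2.978, -0.131, 0.908]
wrist_force: [2.1, -0.8, -0.4]
width: 0.345
t 15.075 centre tube mm [201.2   0.   11.8] theta 13.92 F tube [ 1.9  -0.64 -1.08] width 0.345
```

```bash

python3 -m jog '[[[0.8,-0.2,0,-0.05,0,0,0],[0.8,-0.4,0,-0.1,0,0,0],[0.8,-0.4,0,-0.1,0,0,0]]]' 80; python3 f.py 14
python3 -m jog '[[[0.8,-0.2,0,-0.05,0,0,0],[0.8,-0.4,0,-0.1,0,0,0],[0.8,-0.4,0,-0.1,0,0,0]]]' 80; python3 f.py 14
```

```text
time: 15.45
tool_pos: [0.496, 0.175, 0.2879]
tcp_rot: [2.978, -0.131, 0.908]
wrist_force: [2.7, -0.1, 0.1]
width: 0.344
t 15.45 centre tube mm [196.8   0.   11.8] theta 13.9 F tube [ 2.58  0.15 -0.87] width 0.344
time: 15.82
tool_pos: [0.4921, 0.1753, 0.2865]
tcp_rot: [2.978, -0.131, 0.908]
wrist_force: [4.0, -0.4, 1.1]
width: 0.345
t 15.825 centre tube mm [1.927e+02 1.000e-01 1.180e+01] theta 13.9 F tube [ 4.1  -0.06 -0.37] width 0.345
```

```bash

python3 -m jog '[[[0.8,-0.2,0,-0.05,0,0,0],[0.8,-0.4,0,-0.1,0,0,0],[0.8,-0.6,0,-0.15,0,0,0],[0.8,-0.6,0,-0.15,0,0,0]]]' 80; python3 f.py 14
python3 -m jog '[[[0.8,-0.2,0,-0.05,0,0,0],[0.8,-0.3,0,-0.07,0,0,0],[0.8,-0.3,0,-0.07,0,0,0]]]' 80; python3 f.py 14
python3 - <<'E'
from h import *
im,_=snap('top','t10'); cv2.imwrite('pics/t10z.png',cv2.resize(im[155:305,225:310,::-1],None,fx=5,fy=5,interpolation=cv2.INTER_CUBIC))
E
```

```text
time: 16.32
tool_pos: [0.4866, 0.1759, 0.2848]
tcp_rot: [2.978, -0.131, 0.909]
wrist_force: [5.8, -1.3, 0.6]
width: 0.341
t 16.325 centre tube mm [187.1   0.2  12.1] theta 13.96 F tube [ 5.77 -0.78 -1.44] width 0.341
time: 16.7
tool_pos: [0.4841, 0.1763, 0.2841]
tcp_rot: [2.978, -0.131, 0.911]
wrist_force: [7.8, -0.2, 2.3]
width: 0.344
t 16.7 centre tube mm [184.6   0.4  12.4] theta 14.01 F tube [ 8.06  0.46 -0.52] width 0.344
```

View pics/t10z.png

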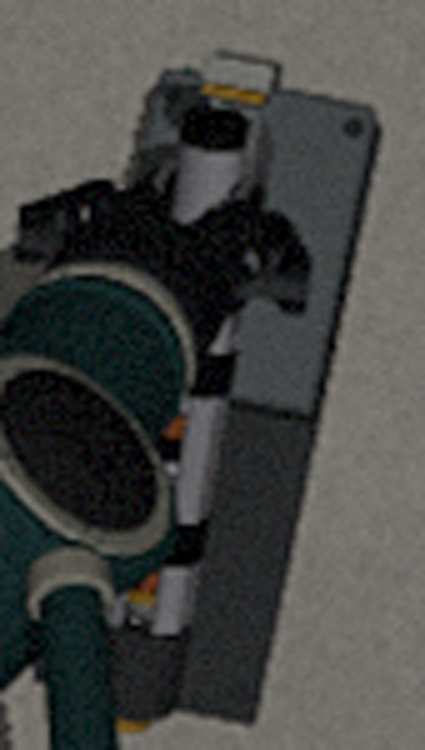

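```bash

python3 -m jog '[[[0.8,-0.1,0.03,-0.02,0,0,0],[0.8,-0.2,0.03,-0.03,0,0,0],[0.8,-0.2,0.03,-0.03,0,0,0],[0.8,-0.2,0.03,-0.03,0,0,0]]]' 80; python3 f.py 14
python3 - <<'E'
from h import *
im,_=snap('wrist','w10'); cv2.imwrite('pics/w10z.png',cv2.resize(im[150:300,220:420,::-1],None,fx=4,fy=4,interpolation=cv2.INTER_CUBIC))
E
python3 f.py 14
```

```text
time: 17.25
tool_pos: [0.4825, 0.1762, 0.2836]
tcp_rot: [2.978, -0.131, 0.912]
wrist_force: [6.7, -1.2, 1.4]
width: 0.346
t 17.25 centre tube mm [183.1   0.3  12.4] theta 14.05 F tube [ 6.85 -0.59 -0.96] width 0.346
t 17.3 centre tube mm [183.1   0.3  12.4] theta 14.05 F tube [ 6.3  -0.22 -0.81] width 0.346
```

View pics/w10z.png

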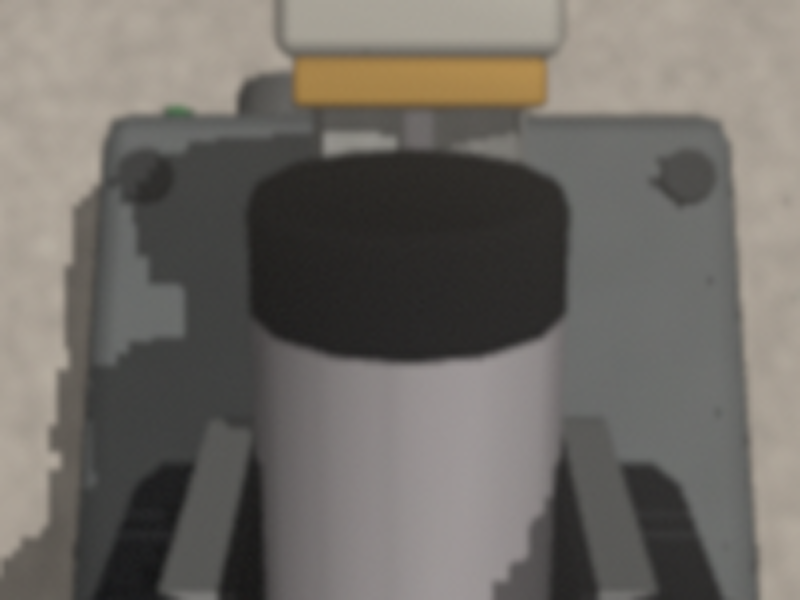

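```bash
python3 - <<'E'
from tgt import *
_,m=load('w10'); s=bot.read_state()
print('head pred',proj(m,tp(P,[[.23,.015,-.003],[.23,-.015,-.003]])),'seen rows 176.7, cols',220+294/4,220+547/4)
Rt=R.from_rotvec(s['tcp_rot']).as_matrix(); t=np.linspace(0,6.28,60)
for cx,cz in ((-.001,.165),(-.002,.165),(-.001,.167),(-.003,.167)):
    h=proj(m,[s['tool_pos']+Rt@[cx+.04,.016*np.cos(a),cz+.016*np.sin(a)] for a in t]); g=proj(m,[s['tool_pos']+Rt@[cx-.04,.016*np.cos(a),cz+.016*np.sin(a)] for a in t])
    print(cx,cz,'tail',h.min(0).round(1),h.max(0).round(1),'nose',g.max(0).round(1))
# joint 2nd: black/grey boundary etc
E
```

```text
head pred [[292.55805146 175.60518229]
 [356.43277252 175.60492426]] seen rows 176.7, cols 293.5 356.75
-0.001 0.165 tail [284.2 184.9] [364.6 207.7] nose [358.2 385.8]
-0.002 0.165 tail [284.2 187.1] [364.5 210.4] nose [358.1 387.7]
-0.001 0.167 tail [284.7 183.8] [364. 206.] nose [357.8 382.1]
-0.003 0.167 tail [284.8 188.1] [363.8 211.2] nose [357.6 385.8]
```

```bash
python3 - <<'E'
from tgt import *
s=bot.read_state(); K=.1392
for th,h in ((12,.003),(10,.003),(8,.0025),(6,.0025),(4,.002),(2,.002),(0,.0015),(0,0)):
    a=np.radians(th); S,C=np.sin(a),np.cos(a)
    print(th,rel(s,*pose(K+.016*S+.04*C,0,.04*S+.016*C-.016+h,th,.165,-.0022)))
E
```

```text
12 (array([ 0.54, -0.01,  0.13]), array([-0.0019, -0.0357,  0.0001]))
10 (array([ 1.05, -0.01,  0.28]), array([-0.0019, -0.0706,  0.0001]))
8 (array([ 1.55, -0.  ,  0.5 ]), array([-0.0019, -0.1056,  0.0002]))
6 (array([ 2.05, -0.  ,  0.7 ]), array([-0.0019, -0.1405,  0.0002]))
4 (array([ 2.53, -0.  ,  0.97]), array([-0.0019, -0.1754,  0.0002]))
2 (array([ 3.02, -0.  ,  1.21]), array([-0.0019, -0.2103,  0.0003]))
0 (array([ 3.48, -0.  ,  1.51]), array([-0.0019, -0.2452,  0.0003]))
0 (array([ 3.44, -0.  ,  1.66]), array([-0.0019, -0.2452,  0.0003]))
```

```bash

python3 -m jog '[[[0.8,0.27,0,0.07,0,-0.018,0],[0.8,0.54,0,0.13,0,-0.036,0],[0.8,0.8,0,0.2,0,-0.053,0],[0.8,1.05,0,0.28,0,-0.071,0],[0.8,1.3,0,0.39,0,-0.088,0],[0.8,1.55,0,0.5,0,-0.106,0],[0.8,1.55,0,0.5,0,-0.106,0]]]' 80; python3 f.py 14
python3 - <<'E'
from h import *
im,_=snap('wrist','w11'); cv2.imwrite('pics/w11z.png',cv2.resize(im[130:280,220:420,::-1],None,fx=4,fy=4,interpolation=cv2.INTER_CUBIC))
E
python3 f.py 14
```

```text
time: 18.18
tool_pos: [0.4986, 0.1748, 0.2883]
tcp_rot: [3.027, -0.133, 0.756]
wrist_force: [7.2, -1.6, 1.5]
width: 0.345
t 18.175 centre tube mm [182.8   0.4   8.1] theta 8.03 F tube [ 7.4  -0.99 -1.1 ] width 0.345
t 18.225 centre tube mm [182.7   0.3   8.1] theta 8.03 F tube [ 7.35 -0.47 -0.81] width 0.344
```

View pics/w11z.png

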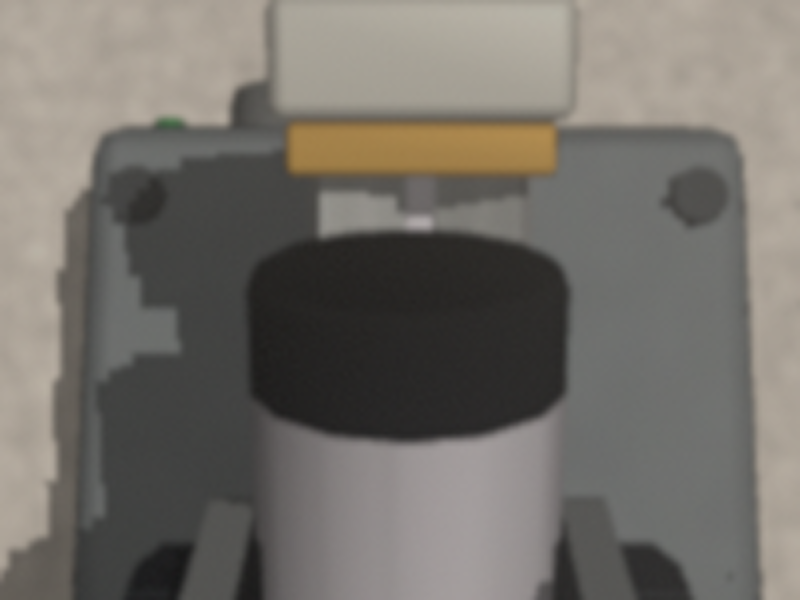

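```bash
python3 - <<'E'
from tgt import *
s=bot.read_state(); K=.1392
for th,h in ((8,.0025),(6,.0025),(4,.002),(2,.002),(0,.0015),(0,0)):
    a=np.radians(th); S,C=np.sin(a),np.cos(a)
    print(th,rel(s,*pose(K+.016*S+.04*C,-.001,.04*S+.016*C-.016+h,th,.165,-.0022)))
E
```

```text
8 (array([-0.04,  0.1 , -0.01]), array([-0.0022, -0.0005, -0.    ]))
6 (array([0.48, 0.1 , 0.14]), array([-0.0022, -0.0354,  0.    ]))
4 (array([0.99, 0.1 , 0.35]), array([-0.0022, -0.0703,  0.0001]))
2 (array([1.49, 0.1 , 0.54]), array([-2.200e-03, -1.052e-01,  1.000e-04]))
0 (array([1.98, 0.1 , 0.8 ]), array([-2.200e-03, -1.401e-01,  1.000e-04]))
0 (array([1.96, 0.1 , 0.94]), array([-2.200e-03, -1.401e-01,  1.000e-04]))
```

```bash

python3 -m jog '[[[0.8,0.26,0.05,0.07,0,-0.018,0],[0.8,0.48,0.1,0.14,0,-0.035,0],[0.8,0.74,0.1,0.24,0,-0.053,0],[0.8,0.99,0.1,0.35,0,-0.07,0],[0.8,1.24,0.1,0.44,0,-0.088,0],[0.8,1.49,0.1,0.54,0,-0.105,0],[0.8,1.74,0.1,0.67,0,-0.123,0],[0.8,1.98,0.1,0.8,0,-0.14,0],[0.8,1.98,0.1,0.8,0,-0.14,0]]]' 80; python3 f.py 14
python3 - <<'E'
from h import *
im,_=snap('wrist','w12'); cv2.imwrite('pics/w12z.png',cv2.resize(im[130:280,220:420,::-1],None,fx=4,fy=4,interpolation=cv2.INTER_CUBIC))
E
python3 f.py 14
```

```text
time: 19.35
tool_pos: [0.5201, 0.1722, 0.2908]
tcp_rot: [3.078, -0.136, 0.546]
wrist_force: [7.2, 0.5, 2.8]
width: 0.344
t 19.35 centre tube mm [181.3  -0.2   1.6] theta 0.12 F tube [7.68 1.09 0.17] width 0.344
t 19.4 centre tube mm [181.3  -0.2   1.6] theta 0.13 F tube [ 7.69  0.58 -0.29] width 0.339
```

View pics/w12z.png

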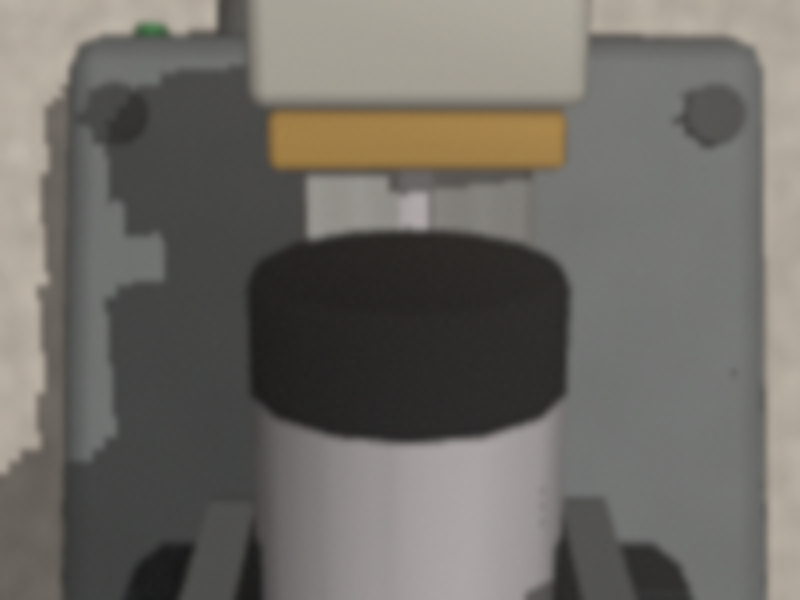

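```bash

python3 -m jog '[[[0.8,0,0.03,0.05,0,0,0],[0.8,0,0.05,0.1,0,0,0],[0.8,0,0.05,0.1,0,0,0]]]' 80; python3 f.py 14
python3 -m jog '[[[0.8,0,0,0.05,0,0,0],[0.8,0,0,0.05,0,0,0]]]' 80; python3 f.py 14
```

```text
time: 19.77
tool_pos: [0.5202, 0.1719, 0.2902]
tcp_rot: [3.079, -0.136, 0.547]
wrist_force: [5.9, 1.2, 4.7]
width: 0.348
t 19.775 centre tube mm [181.3  -0.4   1. ] theta 0.14 F tube [7.04 1.73 2.41] width 0.348
time: 20.02
tool_pos: [0.5204, 0.1719, 0.2899]
tcp_rot: [3.078, -0.136, 0.547]
wrist_force: [6.3, 0.6, 5.6]
width: 0.345
t 20.025 centre tube mm [181.4  -0.4   0.7] theta 0.15 F tube [7.74 1.13 3.14] width 0.345
```

```bash

python3 -m jog '[[[0.8,0.1,0,-0.03,0,0,0],[0.8,0.2,0,-0.03,0,0,0],[0.8,0.3,0,-0.03,0,0,0],[0.8,0.4,0,-0.03,0,0,0],[0.8,0.5,0,-0.03,0,0,0],[0.8,0.5,0,-0.03,0,0,0]]]' 80; python3 f.py 14
python3 -m jog '[[[0.8,0.1,0,0,0,0,0],[0.8,0.2,0,0,0,0,0],[0.8,0.2,0,0,0,0,0]]]' 80; python3 f.py 14
```

```text
time: 20.78
tool_pos: [0.524, 0.1711, 0.2903]
tcp_rot: [3.078, -0.136, 0.541]
wrist_force: [5.2, 1.9, 4.1]
width: 0.346
t 20.775 centre tube mm [184.3  -1.2  -0.2] theta -0.08 F tube [6.17 2.35 2.16] width 0.346
time: 21.15
tool_pos: [0.5254, 0.1707, 0.2904]
tcp_rot: [3.078, -0.136, 0.538]
wrist_force: [5.5, 2.5, 4.0]
width: 0.349
t 21.15 centre tube mm [185.4  -1.6  -0.6] theta -0.18 F tube [6.33 2.96 1.92] width 0.349
```

```bash
python3 - <<'E'
from tgt import *
s=bot.read_state(); print((tubeT(P)[0].T@R.from_rotvec(s['tcp_rot']).as_matrix()).round(4), s['q'].round(4), s['joint_vel'].round(3), s['torque'])
im,_=snap('wrist','w13'); cv2.imwrite('pics/w13z.png',cv2.resize(im[130:280,220:420,::-1],None,fx=4,fy=4,interpolation=cv2.INTER_CUBIC))
E
python3 f.py 0
```

```text
[[ 1.0e+00  1.0e-04 -3.1e-03]
 [ 1.0e-04 -1.0e+00  9.0e-04]
 [-3.1e-03 -9.0e-04 -1.0e+00]] [ 0.3103  0.0456  2.0998 -0.2081  0.6858  2.11  ] [-0.001 -0.     0.001  0.    -0.001  0.002] [ 0.41072659 -0.850979    0.08018152]
t 21.2 centre tube mm [185.4  -1.6  -0.6] theta -0.18 F tube [5.16 2.55 3.04] width 0.348
```

View pics/w13z.png

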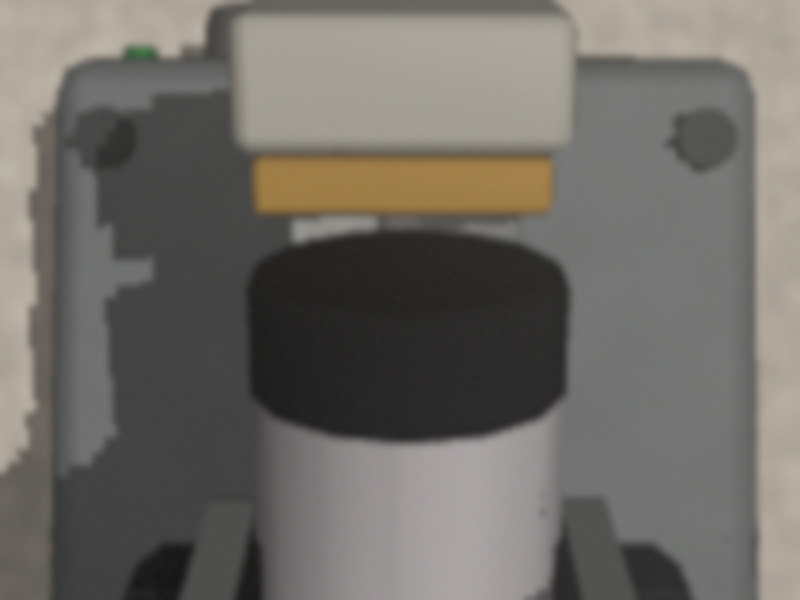

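```bash

python3 -m jog '[[[0.8,0.1,-0.06,-0.05,0,0,0],[0.8,0.2,-0.12,-0.08,0,0,0],[0.8,0.2,-0.12,-0.08,0,0,0]]]' 80; python3 f.py 14
python3 -m jog '[[[0.8,0.1,0,0,0,0,0],[0.8,0.15,0,0,0,0,0],[0.8,0.15,0,0,0,0,0]]]' 80; python3 f.py 14
```

```text
time: 21.58
tool_pos: [0.5266, 0.1711, 0.2909]
tcp_rot: [3.076, -0.135, 0.534]
wrist_force: [5.8, -0.9, 2.3]
width: 0.344
t 21.575 centre tube mm [186.3  -1.4  -0.5] theta -0.3 F tube [ 6.23 -0.35  0.15] width 0.344
time: 21.95
tool_pos: [0.528, 0.1711, 0.2916]
tcp_rot: [3.077, -0.136, 0.535]
wrist_force: [4.1, -0.6, 0.7]
width: 0.346
t 21.95 centre tube mm [187.9  -1.2  -0.4] theta -0.28 F tube [ 4.09 -0.26 -0.71] width 0.346
```

```bash
python3 - <<'E'
from h import *
im,_=snap('wrist','w14'); cv2.imwrite('pics/w14z.png',cv2.resize(im[130:280,220:420,::-1],None,fx=4,fy=4,interpolation=cv2.INTER_CUBIC))
E
python3 f.py 0
```

```text
t 22.0 centre tube mm [188.   -1.1  -0.3] theta -0.28 F tube [ 4.86 -0.85 -0.83] width 0.344
```

View pics/w14z.png

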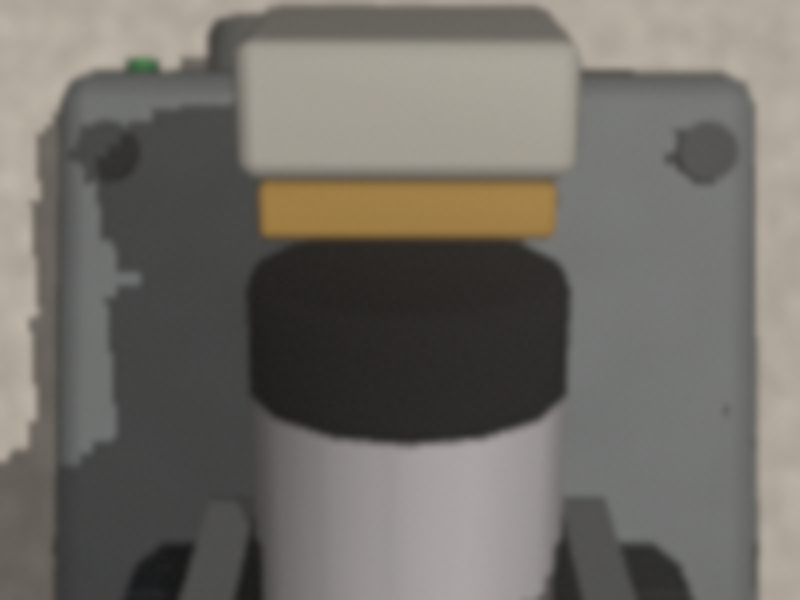

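```bash

python3 -m jog '[[[0.8,0.1,0,0,0,0,0],[0.8,0.15,0,0,0,0,0],[0.8,0.15,0,0,0,0,0]]]' 80; python3 f.py 14
python3 -m jog '[[[0.8,0.1,0,0,0,0,0],[0.8,0.1,0,0,0,0,0]]]' 80; python3 f.py 14
```

```text
time: 22.38
tool_pos: [0.5295, 0.1712, 0.2923]
tcp_rot: [3.077, -0.136, 0.535]
wrist_force: [4.4, -1.9, 0.6]
width: 0.339
t 22.375 centre tube mm [189.6  -0.9  -0.2] theta -0.26 F tube [ 4.52 -1.47 -1.  ] width 0.339
time: 22.62
tool_pos: [0.5299, 0.1712, 0.2923]
tcp_rot: [3.077, -0.136, 0.533]
wrist_force: [0.2, -1.5, 0.9]
width: 0.344
t 22.625 centre tube mm [189.7  -1.   -0.4] theta -0.35 F tube [ 0.6  -1.53  0.76] width 0.344
```

```bash

python3 -m jog '[[[0.4,0,0,0,0,0,0],[0.3,0,0,0,0,0,0],[0.3,0,0,0,0,0,0],[0.3,0,0,0,0,0,0],[0.3,0,0,0,0,0,0]]]'; python3 f.py 14
python3 - <<'E'
from h import *
im,_=snap('wrist','w15'); cv2.imwrite('pics/w15z.png',cv2.resize(im[130:330,200:440,::-1],None,fx=3.2,fy=3,interpolation=cv2.INTER_CUBIC))
E
```

```text
time: 23.25
tool_pos: [0.5306, 0.1712, 0.2929]
tcp_rot: [3.077, -0.136, 0.536]
wrist_force: [-0.0, 0.4, 0.4]
width: 0.701
t 23.25 centre tube mm [190.9  -0.7  -0. ] theta -0.23 F tube [0.04 0.4  0.36] width 0.701
```

View pics/w15z.png

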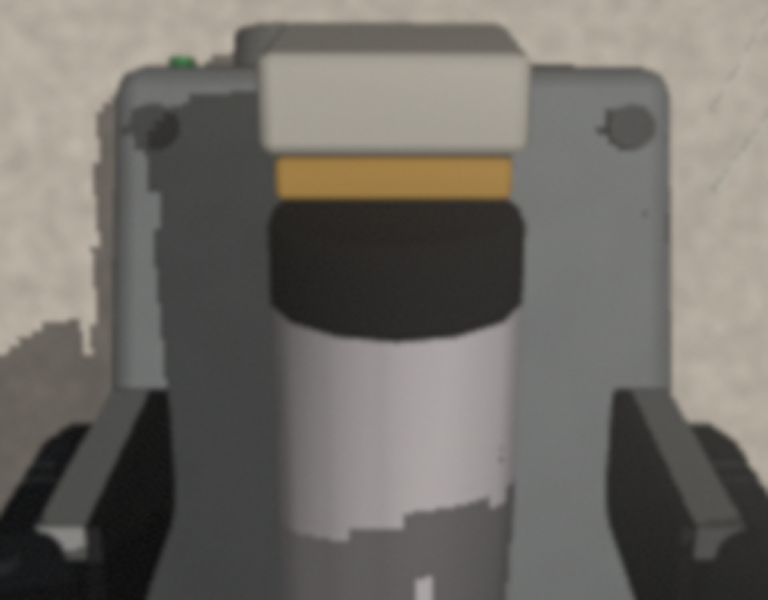

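Seated against the head and aligned. I'll retreat and look over it.

```bash

python3 -m jog '[[[0.3,0,0,-2,0,0,0],[0.3,0,0,-6,0,0,0],[0.3,0,0,-11,0,0,0],[0.3,-1,2,-14,0,-0.1,0],[0.3,-1.5,5,-15,0,-0.2,0],[0.3,-1.5,8,-15,0,-0.349,0],[0.3,-1.5,9,-15,0,-0.349,0],[0.3,-1.5,9,-15,0,-0.349,0],[0.3,-1.5,9,-15,0,-0.349,0]]]'
python3 - <<'E'
from h import *
im,_=snap('wrist','w16'); im2,_=snap('top','t16'); im3,_=snap('scene','s16')
a=cv2.resize(im3[150:280,300:420,::-1],None,fx=4,fy=4,interpolation=cv2.INTER_CUBIC)
b=cv2.resize(im2[155:285,225:305,::-1],None,fx=4,fy=4,interpolation=cv2.INTER_CUBIC)
cv2.imwrite('pics/ts16.png',np.hstack([a,b]))
print(bot.read_state()['time'])
E
```

```text
time: 24.42
tool_pos: [0.4579, 0.0878, 0.4286]
tcp_rot: [-3.138, 0.138, 0.005]
wrist_force: [-1.1, 1.0, 0.1]
width: 0.702
24.575
```

View pics/w16.png

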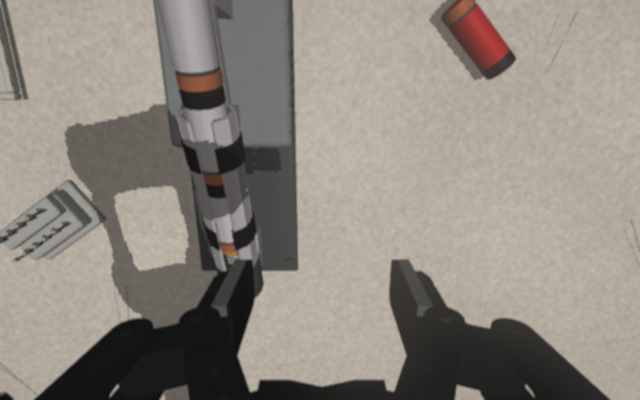

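View pics/ts16.png

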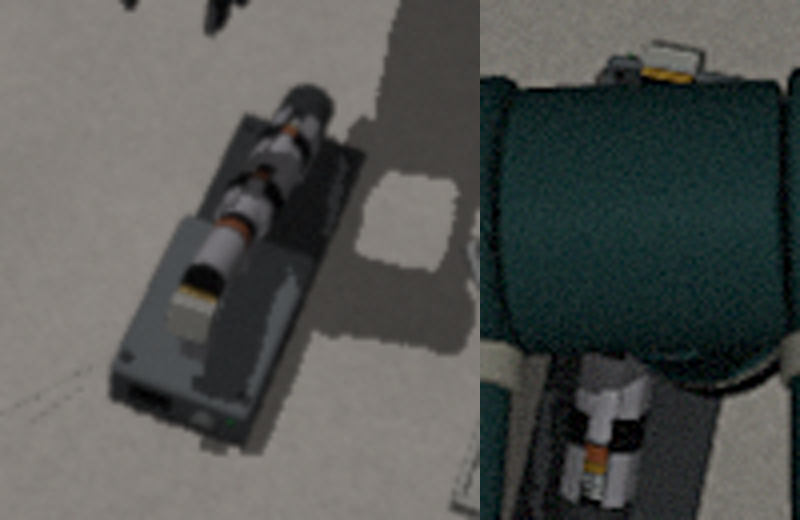

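```bash
python3 -c "
from workcell import bot
print(bot.finish_job())"
```

```text
the job is handed in; nothing more can be done
None
```

The warmer is loaded with all three cartridges in one straight row, copper noses downhill, and I handed the job in at about 24.6 s of the 61 s.

- **First cartridge:** I laid the right-hand one in the open bay and it slid down onto the cartridge already in the tube. A picture afterwards showed it seated there.
- **Second cartridge:** I used its nose, with the tail raised 14 degrees, to push the column down by feel. I then tipped the tail down in front of the brass head and let the row come back up. The force on the gripper fell from about 4.5 N to 0.6 N as the tail met the head, and I let go there.

**Last pictures:**
- The tail sits against the brass, each nose sits on the tail below it, and the gripper is clear of everything.
- I saw nothing moved among the bench items in these views, but the wax block, the flask lid and the blue look-alike were not in them.

**Checks that disagreed:**
- **Spring travel:** there was no direct reading of the spring. At the deepest point, position gave 18 to 20 mm in, while the force (6 to 8 N) gave 13 to 18 mm. Both are short of the 26 mm limit.
- **Tube position:** my measurement of the tube was about 2 mm off near the mouth.
- **Arm drift:** the arm wandered about 1 mm sideways on the way back up, so I corrected it before letting go.

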